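# Exercise both spring corners of a tilt plate to their set marks

## Task

Before the optical flat on the tilt mount is measured, work its two springs: with a fingertip press the corner with the round pad down until that corner's pointer is level with the set mark on its scale, hold it there for about a second, then let the plate spring fully back; then do the same at the corner with the square pad and its own pointer. Do not push a pointer well past its mark, press on the pads and not on the pointers, and do not pick up or shift the marks or the loose things round the mount. Finish clear of the mount with the plate back at rest.

Things in the scene. Friction and masses are not known exactly. Their poses are not given: they have to be found in the camera images.
- tilt_mount: Tilt mount, screwed down: L-shaped base about 275 x 240 mm on a 70 mm grey riser, on it a sprung aluminium plate (top 150 mm up) with a round optical flat. Origin on the work surface under the ball pivot, at the L's outer corner. Own +x runs along the arm with the square pad, own -y along the arm with the round pad. Each arm ends in a pointer at an upright white scale board, 40 mm wide, its top 177 mm up.
- pad_round_top (a point): Centre of the top of the round pad: black rubber disc, 34 mm across, 8 mm thick, on the -y arm 110 mm from the pivot; top 158 mm above the work surface at rest. Pressed straight down it tilts this arm alone: about 4 N to start, 0.5 N more per mm, hard stop 22 mm down; springs back by itself.
- pad_square_top (a point): Centre of the top of the square pad: black rubber, 30 x 30 mm, 8 mm thick, on the sprung corner of the +x arm; same height, springs and travel as the round pad.
- pointer_round_tip (a point): Tip of the thin dark pointer rod that sticks out 60 mm from the plate beyond the round pad, 190 mm from the pivot; 145 mm above the work surface at rest. It sinks 1.73 times as far as the round pad is pressed down.
- pointer_square_tip (a point): Tip of the like pointer beyond the square pad.
- mark_round_edge (a point): Sharp edge of the set mark on the round pad's scale: a dark steel wedge 10 mm wide just beyond the pointer's tip, its edge toward the pointer. Set by hand 13 to 27 mm below the pointer's rest height. The pointer is on the mark when its tip is at the height of this edge.
- mark_square_edge (a point): Sharp edge of the like set mark of the square pad's scale, just to the -y side (mount's axes) of the pointer's tip; set independently of the other, 13 to 27 mm below rest.
- tilt_a (a joint): Tilt of the plate at the round pad, rad: 0 at rest, grows as the round pad is pressed down, stop at 0.20. Pointer drop = 0.19 m x sin(tilt).
- tilt_b (a joint): Tilt of the plate at the square pad, rad: likewise.
- loupe: Black loupe, 38 mm across, 43 mm high, standing loose beside the plate's free corner; origin at its underside. To be left alone.
- gauge_block: Loose steel gauge block 35 x 30 x 9 mm on the work surface on the robot's side of the mount; origin at its underside. To be left alone.
- adapter: Loose angled metal adapter 32 x 33 x 17 mm on the work surface left of the mount; origin at its underside. To be left alone.
- pointer_round: The pointer rod beyond the round pad with its holder (origin at the ball pivot); not to be touched.
- pointer_square: The pointer rod beyond the square pad with its holder (origin at the ball pivot); not to be touched.
- pad_round: The round pad; origin at the centre of its underside, 8 mm below its top.
- pad_square: The square pad; origin at the centre of its underside, 8 mm below its top.

How it is judged:
By the outcome, as a careful person would: the job done as asked, in the order asked, and still so for the second after the job is handed in, with the robot touching nothing.
It also fails if it takes over 58 s, if anything falls off the work surface, if the arm or the gripper's body presses on something with over 40 N, if the wrist force passes 120 N, or if a joint passes its speed limit or range.

## Robot

A 6-joint arm with a two-finger parallel gripper is mounted at the origin on a cart in front of the work surface, level with it; the furniture and walls round the work are solid. World frame = base frame: x ahead of the robot, y to its left, z up, the work surface at z = 0. Lengths are in m, angles in rad, forces in N, time in s.
With the tool pointing down it reaches from about 0.375 to 0.975 m from the base axis. Payload 3.8 kg.
Tool frame: the origin (TCP) lies midway between the tips of the shut fingers; the grasp point (between the pads) lies 19 mm behind it (arm.grasp_offset is the y of the grasp point in the tool frame, in m); y points along the fingers, x is the direction in which the jaws open and shut, and the axes are right-handed (so a half turn about y gives the same grasp; the last joint's range is limited). The gripper opens to 85 mm and grips with 20 to 120 N. Pads are 22 mm wide; open, the fingers measure 114 mm over their backs; the gripper's body (76 mm by 85 mm) begins 54 mm behind the grasp point. The pads swing forward as they close: fully open they stand 13 mm farther back than shut.
Start: joints at [1.185, 0.264, 1.604, -0, 1.274, -0.037], TCP at [0.231, 0.634, 0.21] pointing down, gripper open.
Joint ranges: [-2.63, 2.63], [-0.94, 2.18], [0.31, 2.57], [-1.31, 4.45], [0, 2.66], [-2.55, 2.55]. Speed limits (rad/s): [2.57, 2.57, 3.14, 3.14, 3.14, 3.14].

## Interface

Orientations are given as a rotation vector (axis times angle).
In Python, from rig import arm gives the robot as it stands. The module is installed in compiled form; this text tells all that it offers.
- The arm moves only by the tool send_rows, never from a script. Its argument "commands" is a list of rows, each a list of 7 numbers: the shift along the tool's x, y, z in units of 40 mm (1.0 is 40 mm), then the turn, a rotation vector about the tool's x, y, z in units of 10 degrees (1.0 is 10 degrees), then the finger opening in mm, from 0 to 85.4. A call has 1 to 10 rows; each row is the pose to reach, as a shift and turn from the pose commanded when the call began, along the tool's axes at that moment; what a row does not reach only later rows make up. A row lasts 1/8 s, in which the tool goes at most 62.5 mm and 10.7 degrees, less where a joint would pass 70% of its speed; a pose out of reach is approached as far as the arm can. A call with a gripper value outside its range is refused whole. The fingers move at their own pace and stop on an object; "squeeze" is the grip in N (left out, the last holds). Time passes only in rows, so rows that repeat a pose let the fingers close. It gives the time, the measured TCP pose, the force and the opening at its end, in the units of the state.
- arm.get_state(): the state, without advancing time (a new reading comes with each control period).
- arm.read_camera(name): name is "scene" or "top" or "wrist"; returns the picture (420x560x3 uint8, red, green, blue); there is no depth.
- arm.get_calibration(name): a dict with "fov_y" (degrees; the focal length in pixels is half the picture's height over the tangent of half this angle, whatever the lens; pixels are square), "cx", "cy" (the principal point, pixels), "xyz" and "attitude" of the camera in the world. Camera axes: x right, y up, looking along -z (the intrinsics and any distortion apply to the point x, -y, -z); pixel columns grow to the right and rows downward; lengths in m; the calibration is good to about 2 mm. The wrist camera is an equidistant fisheye: a pixel r from the principal point sees the ray r / f radians off the axis. A picture is of the moment at which its call begins: read the wrist's pose just before it. get_calibration takes no time and is no camera call; for the wrist camera it gives the pose at the moment of the call.
- arm.job_done(): hands the job in, once; it reports no verdict.
The state is a dict: "time_s": time; "joint_positions": joint angles; "joint_velocities": joint speeds; "joint_torque": joint torques, N m; "tcp_pos": TCP position; "eef_rot": TCP orientation; "wrist_force": force on the tool from outside, world axes, zero at the start; "wrist_torque": the same for the moment, N m; "gripper_width": finger opening in m.
Only numpy, scipy, OpenCV 4.12 (cv2) and the standard library are available. Lean on these libraries where they do the work, as an engineer would, in place of code of your own. Each camera call takes 0.05 s, during which the arm holds its last target.

## Working session

There is one attempt and no reset: what is moved stays moved. The work goes in short steps, Python scripts to look and compute and a tool call to move; the robot and the scene stay as the last step left them, time stands still between calls to the robot, and variables do not carry over. Pictures are saved under pics/ and viewed, and the job is handed in when it is done.

Besides the shell and the picture viewer there is one more tool, called by a JSON object that holds its "op" and its "data". send_rows: Moves the arm, as the interface text tells. Its arguments: {"type":"object","properties":{"commands":{"type":"array"},"squeeze":{"type":"number"}},"required":["commands"]}

```bash
mkdir -p pics; ls; python3 - <<'E'
from rig import arm
import cv2
s=arm.get_state(); print(s)
for n in ["scene","top","wrist"]:
    print(n,arm.get_calibration(n))
    cv2.imwrite(f"pics/{n}0.png",arm.read_camera(n)[:,:,::-1])
E
```

```text
pics
{'time_s': 0.0, 'joint_positions': array([ 1.18508823e+00,  2.64763643e-01,  1.60540304e+00, -2.33701016e-06,
        1.27370656e+00, -3.69111669e-02]), 'joint_velocities': array([-1.98663363e-05,  8.70593092e-04, -1.81658469e-04,  1.35888296e-03,
        5.34743595e-04, -2.54392843e-04]), 'joint_torque': array([-2.39485315e-03, -5.15111160e+01, -3.67315614e+01, -2.06073100e-04,
        1.29854566e-02, -1.77194408e-05]), 'tcp_pos': array([0.23040283, 0.63361281, 0.20893935]), 'eef_rot': array([-1.35553257, -0.94712572,  0.95029052]), 'wrist_force': array([0.62189529, 0.38631807, 0.63435571]), 'wrist_torque': array([-0.01205747, -0.01910833, -0.039387  ]), 'gripper_width': 0.08551626188603362}
scene {'fov_y': 52.51299224293288, 'cx': 284.028201387923, 'cy': 211.88209007040436, 'xyz': array([-0.04358543, -0.1185453 ,  0.56504755]), 'attitude': array([ 0.94406847, -0.41401115, -0.7258776 ])}
top {'fov_y': 44.46763679905624, 'cx': 282.7111055457401, 'cy': 213.82685835599355, 'xyz': array([0.37248348, 0.36172715, 0.98091996]), 'attitude': array([ 0.09464301, -0.0687744 , -1.59852052])}
wrist {'fov_y': 65.70646984690485, 'cx': 284.72961723736853, 'cy': 211.21628669191375, 'xyz': array([0.15716561, 0.66133064, 0.37225557]), 'attitude': array([-0.27167845, -0.18758786,  1.21281591])}
```

View pics/scene0.png

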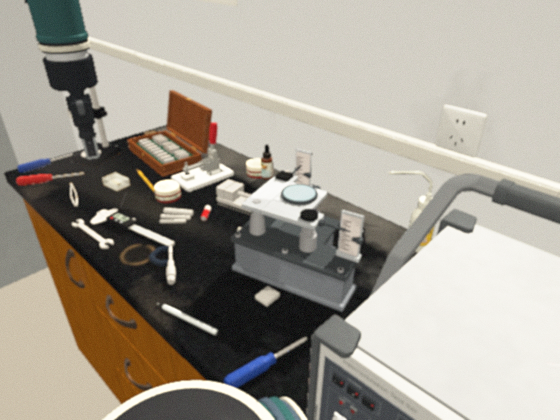

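View pics/top0.png

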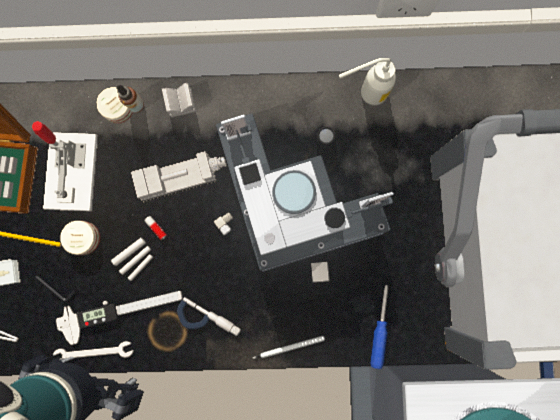

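View pics/wrist0.png

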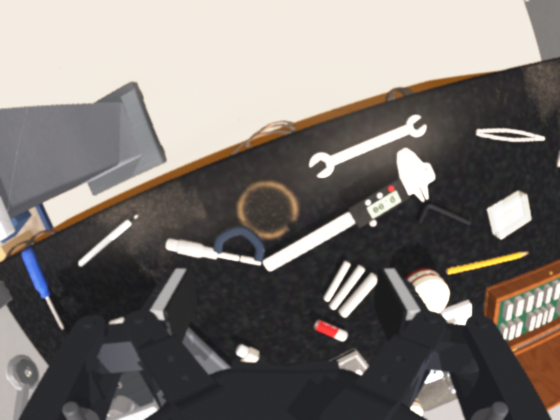

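The scene view shows the mount at about (300,230). In the top view the square pad is at (250,174), the round pad at (335,217), the loupe at (326,136) and the gauge block at (320,272). I'll zoom in and measure.

```bash
cat > h.py <<'E'
import numpy as np,cv2
from scipy.spatial.transform import Rotation as R
from rig import arm
def K(c): 
    f=210/np.tan(np.radians(c['fov_y'])/2); return f
def ray(c,u,v,fish=False):
    f=K(c); x=(u-c['cx'])/f; y=-(v-c['cy'])/f
    if fish:
        r=np.hypot(x,y); d=np.array([x/r*np.sin(r),y/r*np.sin(r),-np.cos(r)]) if r>1e-9 else np.array([0,0,-1.])
    else: d=np.array([x,y,-1.])
    d=R.from_rotvec(c['attitude']).apply(d); return np.array(c['xyz']),d/np.linalg.norm(d)
def onz(c,u,v,z,fish=False):
    o,d=ray(c,u,v,fish); return o+d*(z-o[2])/d[2]
def proj(c,p,fish=False):
    q=R.from_rotvec(c['attitude']).inv().apply(np.array(p)-c['xyz']); f=K(c)
    if fish:
        r=np.hypot(q[0],q[1]); t=np.arctan2(r,-q[2]); return np.array([c['cx']+f*t*q[0]/r,c['cy']-f*t*q[1]/r])
    return np.array([c['cx']+f*q[0]/-q[2],c['cy']-f*q[1]/-q[2]])
E
python3 - <<'E'
from h import *
im=cv2.imread('pics/top0.png')[95:285,200:410]; cv2.imwrite('pics/top0z.png',cv2.resize(im,None,fx=3.1,fy=3.1,interpolation=cv2.INTER_CUBIC))
im=cv2.imread('pics/scene0.png')[140:310,220:380]; cv2.imwrite('pics/scene0z.png',cv2.resize(im,None,fx=3.5,fy=3.5,interpolation=cv2.INTER_CUBIC))
c=arm.get_calibration('top')
g=cv2.cvtColor(cv2.imread('pics/top0.png'),cv2.COLOR_BGR2GRAY)
m=(g<60).astype('uint8')
n,l,s,ce=cv2.connectedComponentsWithStats(m)
for i in range(1,n):
    if 60<s[i,4]<2000: print(ce[i],s[i], onz(c,*ce[i],.158))
for n,(u,v,z) in dict(sq=(250,174,.158),rd=(335,217.5,.158),scr=(270,239,.15)).items(): print(n,onz(c,u,v,z))
E
```

```text
[249.38728324 173.0867052 ] [240 164  20  20 173] [0.52647323 0.42629633 0.158     ]
[334.56939502 217.91814947] [325 209  20  19 281] [0.44913475 0.29092155 0.158     ]
[191.43197279 313.96598639] [182 303  23  21 294] [0.30325176 0.52306923 0.158     ]
[542.6031746  368.33333333] [540 362  12  16  63] [ 0.20567017 -0.0214297   0.158     ]
[  4.9875     395.02916667] [  0 382  14  25 240] [0.18580222 0.81763798 0.158     ]
[ 48.69453735 408.44704571] [ 19 384  52  36 897] [0.16379207 0.74815622 0.158     ]
sq [0.52493683 0.42533208 0.158     ]
rd [0.44978831 0.29020501 0.158     ]
scr [0.41876297 0.39587377 0.15      ]
```

View pics/top0z.png

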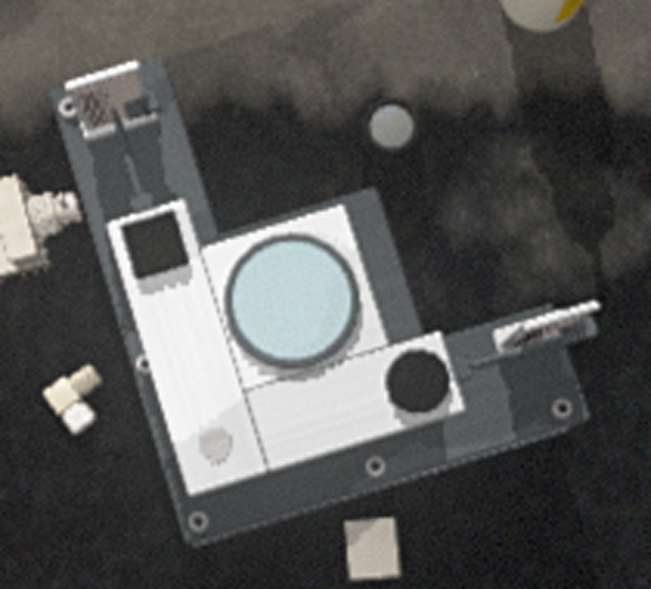

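View pics/scene0z.png

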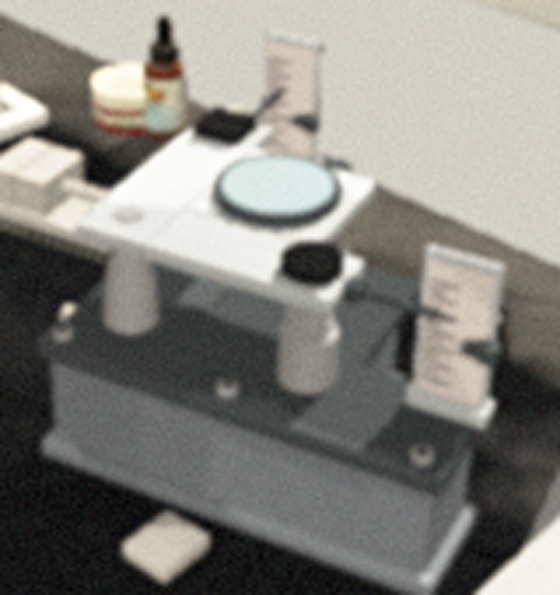

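Zoomed: both scales face the scene camera. The round scale has its tip at about (346,230) and its wedge at about (357,239). The square scale has its tip at about (299,166) and its wedge at about (306,175). Next I'll average several scene frames and enlarge these areas.

```bash
python3 - <<'E'
from h import *
a=np.mean([arm.read_camera('scene').astype(float) for _ in range(12)],0)
np.save('sc_avg.npy',a)
a=a[:,:,::-1]
A=cv2.resize(a[200:270,330:375],None,fx=12,fy=12,interpolation=cv2.INTER_CUBIC)[:600*2]
B=cv2.resize(a[140:200,275:325],None,fx=10,fy=10,interpolation=cv2.INTER_CUBIC)
A=cv2.resize(a[205:255,325:375],None,fx=8,fy=8,interpolation=cv2.INTER_CUBIC)
B=cv2.resize(a[142:192,275:325],None,fx=8,fy=8,interpolation=cv2.INTER_CUBIC)
o=np.hstack([A,B]).clip(0,255).astype('uint8')
cv2.imwrite('pics/scz1.png',o)
c=arm.get_calibration('scene')
P=np.array([.4204,.3973,0]);x=np.array([.9646,.2639,0]);y=np.array([-.2639,.9646,0])
tr=P-.19*y+[0,0,.145]; ts=P+.19*x+[0,0,.145]
for n,t in(('r',tr),('s',ts)): print(n,t,proj(c,t), [proj(c,t-[0,0,h]) for h in(.013,.027)])
# camera in tool frame
s=arm.get_state();w=arm.get_calibration('wrist');T=R.from_rotvec(s['eef_rot'])
print(T.as_matrix().round(3)); print('cam in tool',T.inv().apply(w['xyz']-s['tcp_pos'])); print((T.inv()*R.from_rotvec(w['attitude'])).as_matrix().round(3))
E
```

```text
r [0.470541 0.214026 0.145   ] [349.34087077 231.80016357] [array([348.62844256, 237.92743149]), array([347.87604762, 244.39843491])]
s [0.603674 0.447441 0.145   ] [300.64881362 165.0124753 ] [array([300.45206831, 170.23462978]), array([300.24336309, 175.77423275])]
[[ 0.342 -0.    -0.94 ]
 [ 0.94   0.     0.342]
 [ 0.    -1.     0.   ]]
cam in tool [ 0.0005877  -0.16318642  0.07831108]
[[ 1.    -0.001 -0.   ]
 [ 0.     0.305 -0.952]
 [ 0.001  0.952  0.305]]
```

View pics/scz1.png

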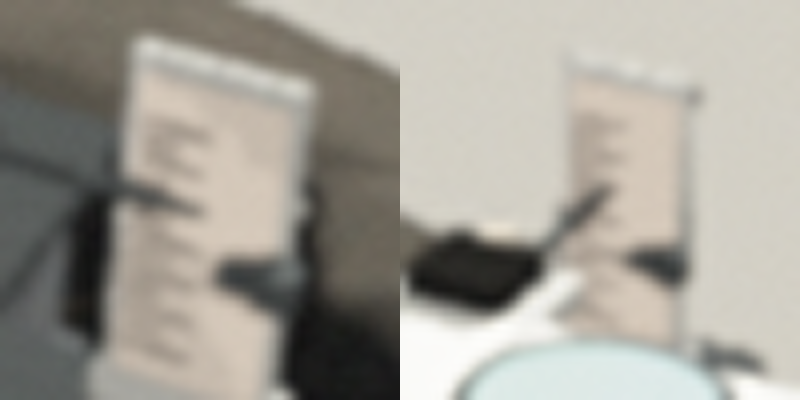

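The enlargement shows the round tip at (350.2,230.8) and its wedge edge at (351.7,238.9). The square tip is at (301.0,164.7) and its wedge edge at (303.1,173.7).

```bash
python3 - <<'E'
from h import *
c=arm.get_calibration('scene')
P=np.array([.4204,.3973,0]);x=np.array([.9646,.2639,0]);y=np.array([-.2639,.9646,0])
def hit(u,v,p0,n):
    o,d=ray(c,u,v); return o+d*np.dot(p0-o,n)/np.dot(d,n)
for nm,pts,p0,n in(('round',[(350.2,230.8),(351.7,238.9)],P,x),('square',[(301,164.7),(303.1,173.7)],P+.19*x,x)):
    h=[hit(*q,p0,n) for q in pts]
    for q in h: print(nm,'mount xy',np.dot(q-P,x).round(4),np.dot(q-P,y).round(4),'z',q[2].round(4))
    print('drop',h[0][2]-h[1][2])
E
```

```text
round mount xy -0.0 -0.1913 z 0.1476
round mount xy -0.0 -0.1957 z 0.132
drop 0.015591605119559093
square mount xy 0.19 -0.0008 z 0.146
square mount xy 0.19 -0.0069 z 0.1251
drop 0.02091351374366751
```

Estimated drops are about 15.6 mm at the round pointer and 20.9 mm at the square one, which is roughly 9 mm and 12 mm at the pads. I'm moving above the round pad with the fingers shut and the tool aligned with the mount.

{"op": "send_rows", "data": {"commands": [[-0.6, -0.5, -0.8, 0, -0.35, 0, 0], [-1.3, -0.75, -1.7, 0, -0.75, 0, 0], [-2.0, -0.75, -2.6, 0, -1.15, 0, 0], [-2.7, -0.75, -3.5, 0, -1.55, 0, 0], [-3.4, -0.75, -4.4, 0, -1.95, 0, 0], [-4.1, -0.75, -5.35, 0, -2.35, 0, 0], [-4.8, -0.75, -6.25, 0, -2.75, 0, 0], [-5.5, -0.75, -7.2, 0, -3.15, 0, 0], [-6.18, -0.75, -8.07, 0, -3.53, 0, 0], [-6.18, -0.75, -8.07, 0, -3.53, 0, 0]], "squeeze": 40}}

```text
time_s: 2.0
tcp_pos: [0.451, 0.2894, 0.2405]
eef_rot: [-1.074, -1.401, 1.4]
wrist_force: [-0.2, -0.7, 0.4]
gripper_width: -0.0003
```

```bash
python3 - <<'E'
from h import *
s=arm.get_state();print(s['time_s'],s['tcp_pos'],R.from_rotvec(s['eef_rot']).as_matrix().round(3),s['joint_positions'],s['gripper_width'],s['wrist_force'])
cv2.imwrite('pics/w1.png',arm.read_camera('wrist')[:,:,::-1])
E
```

```text
2.0 [0.45096792 0.28943925 0.24051635] [[-0.26   0.001 -0.966]
 [ 0.966 -0.    -0.26 ]
 [-0.001 -1.    -0.001]] [ 5.24594087e-01 -1.87511133e-02  1.86343935e+00 -7.18452550e-04
  1.29642281e+00 -1.30929857e+00] -0.000280750620289536 [-0.24704952 -0.70179354  0.36506364]
```

View pics/w1.png

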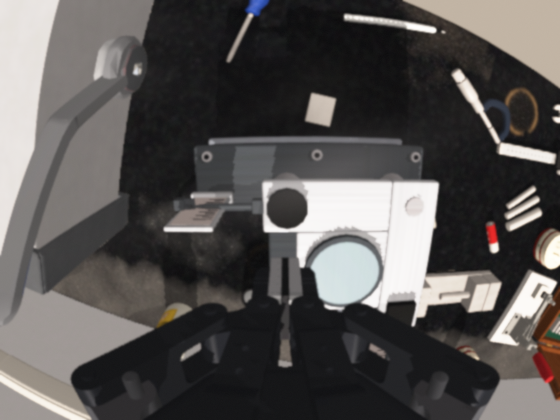

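The wrist view shows the shut fingertips at about (287,260), the round pad at (287,207) and the round scale at (205,212). I'll pitch the tool forward for a closer oblique view of the round scale.

{"op": "send_rows", "data": {"commands": [[0, 0, -0.3, -1, 0, 0, 0], [0, 0, -0.6, -2, 0, 0, 0], [0, 0, -0.9, -3, 0, 0, 0], [0, 0.3, -1.2, -4, 0, 0, 0], [-0.07, 0.7, -1.22, -5, 0, 0, 0], [-0.07, 1.1, -1.22, -5, 0, 0, 0], [-0.07, 1.1, -1.22, -5, 0, 0, 0], [-0.07, 1.1, -1.22, -5, 0, 0, 0]]}}

```text
time_s: 3.05
tcp_pos: [0.4959, 0.3024, 0.1949]
eef_rot: [-1.584, -2.08, 0.76]
wrist_force: [0.2, -0.3, -0.0]
gripper_width: 0.0004
```

```bash
python3 - <<'E'
from h import *
s=arm.get_state();print(s['time_s'],s['tcp_pos'],s['joint_positions'],s['wrist_force'])
print(arm.get_calibration('wrist'))
a=np.mean([arm.read_camera('wrist').astype(float) for _ in range(6)],0)[:,:,::-1]
print(arm.get_calibration('wrist'))
cv2.imwrite('pics/w2.png',a.astype('uint8')); np.save('w2.npy',a)
E
```

```text
3.05 [0.49585123 0.30244813 0.19488029] [ 0.71511305 -0.3132379   2.45343236 -1.09325936  0.38071612 -0.20973015] [ 0.23470127 -0.28515696 -0.02983933]
{'fov_y': 65.70646984690485, 'cx': 284.72961723736853, 'cy': 211.21628669191375, 'xyz': array([0.32675437, 0.2564294 , 0.24011675]), 'attitude': array([-0.8143815 , -1.06967207,  1.59686427])}
{'fov_y': 65.70646984690485, 'cx': 284.72961723736853, 'cy': 211.21628669191375, 'xyz': array([0.32865421, 0.25669127, 0.24218371]), 'attitude': array([-0.81652218, -1.07217042,  1.59311969])}
```

View pics/w2.png

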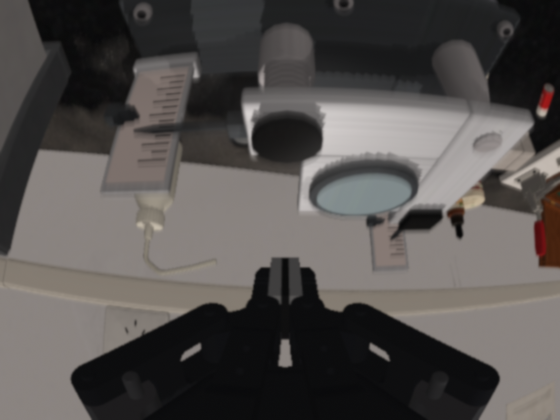

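Both scales are in view here. The round tip is at about (136,130) with its wedge at about (135,115), and the square tip is at about (391,237) with its wedge at about (383,219). I'll grab one more settled set and zoom.

```bash
python3 - <<'E'
from h import *
s=arm.get_state();c0=arm.get_calibration('wrist')
a=np.mean([arm.read_camera('wrist').astype(float) for _ in range(6)],0)[:,:,::-1]
c1=arm.get_calibration('wrist'); print(s['tcp_pos'],c0['xyz'],c1['xyz'],s['joint_velocities'])
np.save('w3.npy',a); np.save('w3c.npy',np.r_[c0['xyz'],c0['attitude']])
A=cv2.resize(a[80:160,95:175],None,fx=5,fy=5,interpolation=cv2.INTER_CUBIC)
B=cv2.resize(a[190:270,350:430],None,fx=5,fy=5,interpolation=cv2.INTER_CUBIC)
cv2.imwrite('pics/w3z.png',np.hstack([A,B]).clip(0,255).astype('uint8'))
E
```

```text
[0.49797186 0.30247364 0.19753543] [0.32865421 0.25669127 0.24218371] [0.3282309  0.25611649 0.24126493] [-0.00359713  0.00200326  0.00548075 -0.0042041  -0.00131733  0.00349782]
```

View pics/w3z.png

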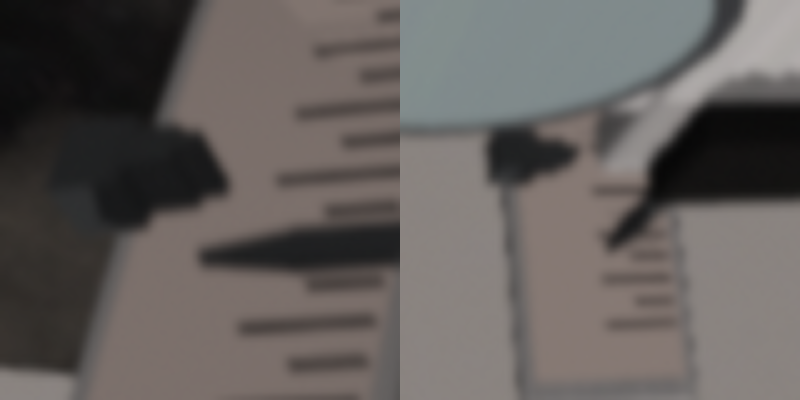

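```bash
python3 - <<'E'
from h import *
c=arm.get_calibration('wrist'); w=np.load('w3c.npy'); c['xyz']=w[:3];c['attitude']=w[3:]
P=np.array([.4204,.3973,0]);x=np.array([.9646,.2639,0]);y=np.array([-.2639,.9646,0])
def hit(u,v,p0):
    o,d=ray(c,u,v,True); return o+d*np.dot(p0-o,x)/np.dot(d,x)
m=lambda q:(np.r_[np.dot(q-P,x),np.dot(q-P,y),q[2]]*1000).round(1)
print('round tip',m(hit(134.8,131,P)),'mid',m(hit(137.6,111.6,P)))
for z in(.115,.12,.125,.13,.135): print(z,m(onz(c,135.2,105.6,z,True)),m(onz(c,140.2,117.2,z,True)))
for dx in(-.005,0,.005): print('sq',m(hit(391.2,239,P+.19*x)),m(hit(385.2,220.2,P+(.19+dx)*x)))
print('pads round',m(onz(c,287,136,.158,True)))
E
```

```text
round tip [   0.  -188.7  146.3] mid [  -0.  -190.5  133.1]
0.115 [  14.9 -202.9  115. ] [  26.6 -204.   115. ]
0.12 [   9.3 -199.3  120. ] [  20.6 -200.3  120. ]
0.125 [   3.8 -195.7  125. ] [  14.6 -196.7  125. ]
0.13 [  -1.7 -192.1  130. ] [   8.6 -193.1  130. ]
0.135 [  -7.2 -188.5  135. ] [   2.7 -189.4  135. ]
sq [190.    0.9 145.3] [185.   -5.2 126. ]
sq [190.    0.9 145.3] [190.   -3.5 124.1]
sq [190.    0.9 145.3] [195.   -1.8 122.2]
pads round [  -7.2 -110.2  158. ]
```

The two views disagree a little on the round mark because the wedge's 10 mm edge has depth. I'll check candidate edge lines against the scene view.

```bash
python3 - <<'E'
from h import *
c=arm.get_calibration('scene')
P=np.array([.4204,.3973,0]);x=np.array([.9646,.2639,0]);y=np.array([-.2639,.9646,0])
W=lambda a,b,z:P+a*x+b*y+np.array([0,0,z])
w=arm.get_calibration('wrist'); q=np.load('w3c.npy'); w['xyz']=q[:3];w['attitude']=q[3:]
bs=np.array([350.2,230.8])-proj(c,W(0,-.19,.145)); bw=np.array([134.8,131])-proj(w,W(0,-.19,.145),True)
print(bs,bw)
from scipy.optimize import least_squares
# tip-referenced: edge near end & far end; scene crop px = (u-325+.5)*8-.5
for z in(.127,.1285,.130,.1315,.133):
    # wrist bias-corrected endpoints at this z
    e=[onz(w,*(np.array(p)-bw),z,True) for p in((135.2,105.6),(140.2,117.2))]
    s=[(proj(c,p)+bs) for p in e]
    print(z,[(round(np.dot(p-P,x)*1e3,1),round(np.dot(p-P,y)*1e3,1)) for p in e],[((t-[325,205]+.5)*8-.5).round(0) for t in s])
# scene zoom
a=np.load('sc_avg.npy')[:,:,::-1]
A=cv2.resize(a[222:252,338:368],None,fx=20,fy=20,interpolation=cv2.INTER_CUBIC); 
cv2.imwrite('pics/scz2.png',A.clip(0,255).astype('uint8'))
E
```

```text
[ 0.85912923 -1.00016357] [1.6394347  1.76362762]
0.127 [(np.float64(-0.0), np.float64(-194.7)), (np.float64(10.5), np.float64(-195.6))] [array([217., 284.]), array([239., 261.])]
0.1285 [(np.float64(-1.7), np.float64(-193.6)), (np.float64(8.7), np.float64(-194.5))] [array([211., 281.]), array([232., 258.])]
0.13 [(np.float64(-3.3), np.float64(-192.5)), (np.float64(6.9), np.float64(-193.5))] [array([204., 278.]), array([225., 255.])]
0.1315 [(np.float64(-4.9), np.float64(-191.4)), (np.float64(5.2), np.float64(-192.4))] [array([197., 274.]), array([218., 252.])]
0.133 [(np.float64(-6.6), np.float64(-190.4)), (np.float64(3.4), np.float64(-191.3))] [array([190., 271.]), array([211., 249.])]
```

View pics/scz2.png

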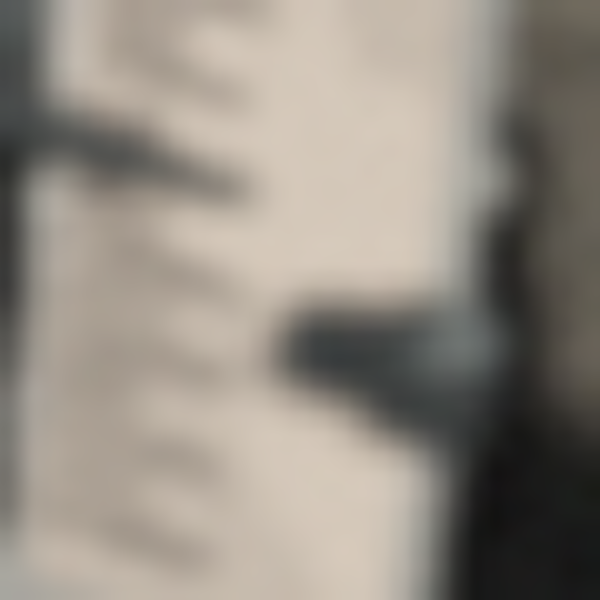

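The scene end points fit an edge at z ≈ 0.1275, spanning x ≈ −1 to 9 mm. The top view can fix the depth extents of both wedges, so I'll average and zoom it.

```bash
python3 - <<'E'
from h import *
a=np.mean([arm.read_camera('top').astype(float) for _ in range(8)],0)[:,:,::-1]
np.save('top_avg.npy',a)
A=cv2.resize(a[110:145,215:255],None,fx=10,fy=10,interpolation=cv2.INTER_CUBIC)
B=cv2.resize(a[185:220,360:400],None,fx=10,fy=10,interpolation=cv2.INTER_CUBIC)
c=arm.get_calibration('top')
P=np.array([.4204,.3973,0]);x=np.array([.9646,.2639,0]);y=np.array([-.2639,.9646,0])
W=lambda a,b,z:P+a*x+b*y+np.array([0,0,z])
f=lambda p,o:((proj(c,p)-o+.5)*10-.5).round(0)
for t in(W(.19,0,.145),W(.185,-.005,.125),W(.195,-.005,.125),W(.195,-.015,.125),W(.195,0,.177)): print('sq',f(t,[215,110]))
for t in(W(0,-.19,.145),W(-.005,-.195,.128),W(.005,-.195,.128),W(.009,-.195,.128)): print('rd',f(t,[360,185]))
cv2.imwrite('pics/topz2.png',np.hstack([A,B]).clip(0,255).astype('uint8'))
E
```

```text
sq [218. 197.]
sq [267. 247.]
sq [251. 192.]
sq [307. 176.]
sq [188. 115.]
rd [210. 197.]
rd [230. 229.]
rd [211. 172.]
rd [204. 149.]
```

View pics/topz2.png

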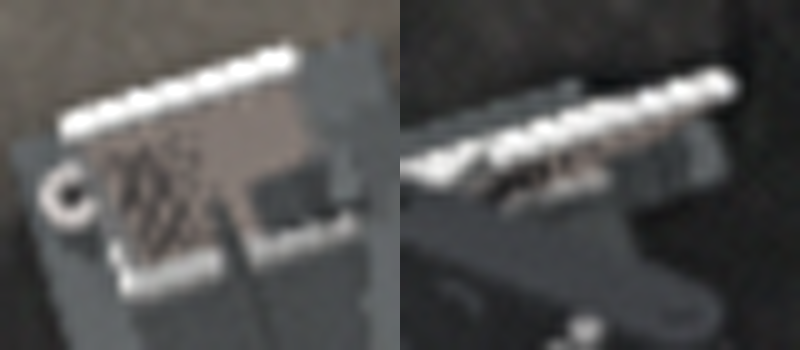

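```bash
python3 - <<'E'
from h import *
P=np.array([.4204,.3973,0]);x=np.array([.9646,.2639,0]);y=np.array([-.2639,.9646,0])
W=lambda a,b,z:P+a*x+b*y+np.array([0,0,z])
c=arm.get_calibration('scene'); w=arm.get_calibration('wrist'); q=np.load('w3c.npy'); w['xyz']=q[:3];w['attitude']=q[3:]
T=W(.19,0,.145)
bs=np.array([301,164.7])-proj(c,T); bw=np.array([391.2,239])-proj(w,T,True); print(bs,bw)
for b in(-.004,-.006):
 for z in(.121,.123,.125):
  print(b,z,'wrist x20',[((proj(w,W(a,b,z),True)+bw-[375,208]+.5)*20-.5).round(0) for a in(.189,.199)],'scene x20',[((proj(c,W(a,b,z))+bs-[292,160]+.5)*20-.5).round(0) for a in(.189,.199)])
A=cv2.resize(np.load('w3.npy')[208:238,375:405],None,fx=20,fy=20,interpolation=cv2.INTER_CUBIC)
B=cv2.resize(np.load('sc_avg.npy')[160:185,292:312,::-1],None,fx=20,fy=20,interpolation=cv2.INTER_CUBIC)
B=cv2.copyMakeBorder(B,0,100,0,0,cv2.BORDER_CONSTANT)
cv2.imwrite('pics/sqz.png',np.hstack([A[:,:400],B]).clip(0,255).astype('uint8'))
E
```

```text
[ 0.35118638 -0.3124753 ] [0.8539875  0.24851171]
-0.004 0.121 wrist x20 [array([220., 197.]), array([170., 263.])] scene x20 [array([210., 307.]), array([249., 272.])]
-0.004 0.123 wrist x20 [array([225., 232.]), array([174., 297.])] scene x20 [array([211., 291.]), array([250., 256.])]
-0.004 0.125 wrist x20 [array([229., 267.]), array([177., 332.])] scene x20 [array([211., 275.]), array([251., 240.])]
-0.006 0.121 wrist x20 [array([185., 198.]), array([135., 263.])] scene x20 [array([226., 311.]), array([265., 276.])]
-0.006 0.123 wrist x20 [array([189., 233.]), array([139., 298.])] scene x20 [array([226., 295.]), array([266., 260.])]
-0.006 0.125 wrist x20 [array([193., 268.]), array([143., 332.])] scene x20 [array([227., 279.]), array([267., 244.])]
```

View pics/sqz.png

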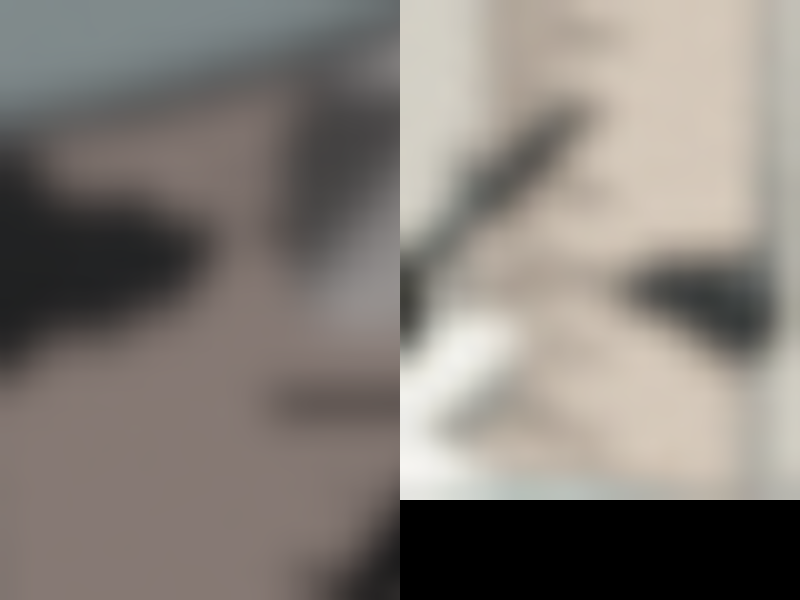

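With the tips as reference, the mark edges come out at z ≈ 0.1277 (round, drop about 17.3 mm) and z ≈ 0.1237 (square, drop about 21.3 mm). I'm going back to vertical above the round pad.

{"op": "send_rows", "data": {"commands": [[0, -0.4, -0.4, 1, 0, 0, 0], [0, -0.8, -0.6, 2, 0, 0, 0], [0, -1.2, -0.4, 3, 0, 0, 0], [0, -1.5, -0.1, 4, 0, 0, 0], [0, -1.6, 0.03, 5, 0, 0, 0], [0, -1.1, 0.65, 5, 0, 0, 0], [0, -0.59, 1.23, 5, 0, 0, 0], [0, -0.59, 1.23, 5, 0, 0, 0], [0, -0.59, 1.23, 5, 0, 0, 0]]}}

```text
time_s: 5.18
tcp_pos: [0.4496, 0.289, 0.1746]
eef_rot: [-1.071, -1.404, 1.403]
wrist_force: [-0.3, 0.1, 0.7]
gripper_width: 0.0001
```

```bash
cat > look.py <<'E'
from h import *
import sys
tag=sys.argv[1]
s=arm.get_state();print(s['time_s'],s['tcp_pos'],s['wrist_force'].round(2));print(R.from_rotvec(s['eef_rot']).as_matrix().round(3))
c=arm.get_calibration('wrist')
a=np.mean([arm.read_camera('wrist').astype(float) for _ in range(4)],0)[:,:,::-1]
b=np.mean([arm.read_camera('scene').astype(float) for _ in range(4)],0)[:,:,::-1]
np.savez(tag+'.npz',w=a,s=b,xyz=c['xyz'],att=c['attitude'],tcp=s['tcp_pos'])
cv2.imwrite(f'pics/{tag}w.png',a.astype('uint8'))
B=cv2.resize(b[140:290,220:380],None,fx=4,fy=4,interpolation=cv2.INTER_CUBIC)
cv2.imwrite(f'pics/{tag}s.png',B.clip(0,255).astype('uint8'))
E
python3 look.py a1
```

```text
5.175 [0.44958092 0.28897278 0.17464198] [-0.32  0.09  0.65]
[[-0.264  0.001 -0.964]
 [ 0.964  0.    -0.264]
 [ 0.    -1.    -0.001]]
```

View pics/a1w.png

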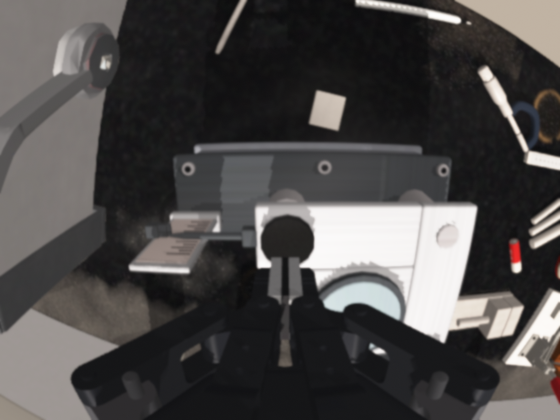

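View pics/a1s.png

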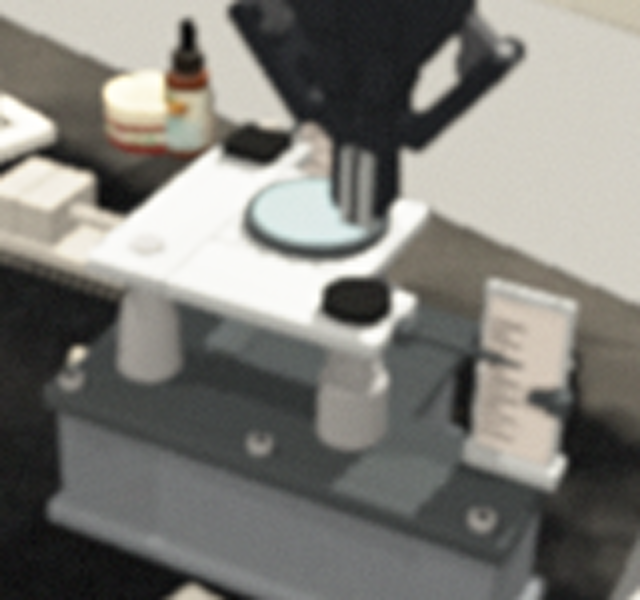

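```bash
python3 - <<'E'
from h import *
d=np.load('a1.npz'); w=arm.get_calibration('wrist'); c=arm.get_calibration('scene'); w['xyz']=d['xyz'];w['attitude']=d['att']
tcp=d['tcp']; pad=np.array([.4494,.2912,.158])
for n,p in(('tcp',tcp),('pad',pad)): print(n,'wrist',proj(w,p,True),'scene crop',((proj(c,p)-[220,140]+.5)*4))
print('pad from wrist',onz(w,287.5,239.5,.158,True), 'scene', onz(c,*(np.array([357,297])/4-.5+[220,140]),.158))
print('tip from wrist at tcp z',onz(w,287,258,tcp[2],True))
for z in(.17,.18,.19,.2): print(z,onz(c,*(np.array([362,225])/4-.5+[220,140]),z))
t=arm.get_calibration('top')
a=np.mean([arm.read_camera('top').astype(float) for _ in range(3)],0)[:,:,::-1]
print('top proj tcp,pad',proj(t,tcp),proj(t,pad))
cv2.imwrite('pics/a1t.png',cv2.resize(a[95:285,200:410],None,fx=3.1,fy=3.1,interpolation=cv2.INTER_CUBIC).clip(0,255).astype('uint8'))
E
```

```text
tcp wrist [283.62726235 255.25774306] scene crop [359.2081023  263.80830387]
pad wrist [287.36103488 243.96472184] scene crop [353.49117397 293.96883161]
pad from wrist [0.44656363 0.29049744 0.158     ] scene [0.44862265 0.28844466 0.158     ]
tip from wrist at tcp z [0.45072101 0.2912303  0.17464198]
0.17 [0.48223008 0.31550576 0.17      ]
0.18 [0.4689199  0.30451845 0.18      ]
0.19 [0.45560972 0.29353114 0.19      ]
0.2 [0.44229953 0.28254383 0.2       ]
top proj tcp,pad [336.66953712 216.59202696] [334.38949387 217.75905727]
```

View pics/a1t.png

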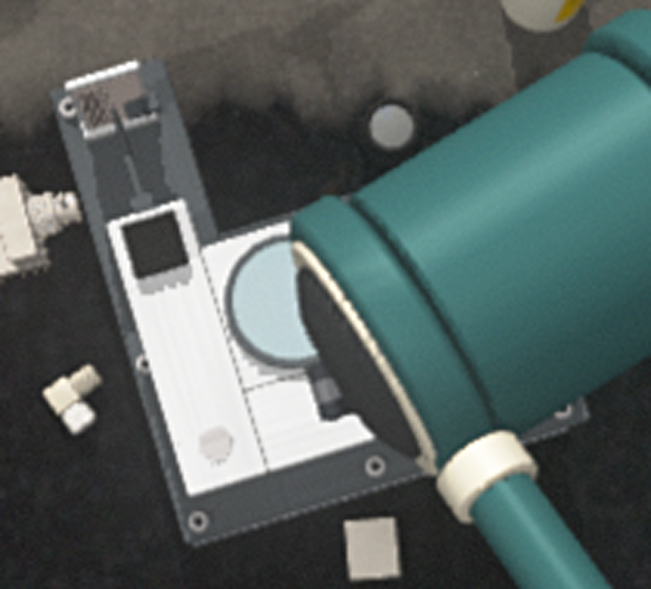

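In the top view the wrist covers the pad. The scene view shows the fingertips directly above it. They look a few mm higher than the TCP reading says, so I'll find contact by force.

{"op": "send_rows", "data": {"commands": [[0, 0.15, 0, 0, 0, 0, 0], [0, 0.3, 0, 0, 0, 0, 0], [0, 0.3, 0, 0, 0, 0, 0], [0, 0.3, 0, 0, 0, 0, 0]]}}

```text
time_s: 6.22
tcp_pos: [0.4494, 0.2887, 0.1616]
eef_rot: [-1.071, -1.403, 1.404]
wrist_force: [-1.4, -0.5, -0.1]
gripper_width: -0.0003
```

{"op": "send_rows", "data": {"commands": [[0, 0.05, 0, 0, 0, 0, 0], [0, 0.05, 0, 0, 0, 0, 0]]}}

```text
time_s: 6.48
tcp_pos: [0.4494, 0.2887, 0.1597]
eef_rot: [-1.071, -1.403, 1.403]
wrist_force: [0.0, 0.5, -0.4]
gripper_width: 0.0001
```

{"op": "send_rows", "data": {"commands": [[0, 0.05, 0, 0, 0, 0, 0], [0, 0.05, 0, 0, 0, 0, 0]]}}

```text
time_s: 6.72
tcp_pos: [0.4493, 0.2887, 0.1576]
eef_rot: [-1.071, -1.403, 1.404]
wrist_force: [0.3, -0.3, -0.2]
gripper_width: 0.0001
```

{"op": "send_rows", "data": {"commands": [[0, 0.05, 0, 0, 0, 0, 0], [0, 0.05, 0, 0, 0, 0, 0]]}}

```text
time_s: 6.98
tcp_pos: [0.4493, 0.2887, 0.1555]
eef_rot: [-1.071, -1.403, 1.404]
wrist_force: [0.0, 1.0, -0.9]
gripper_width: -0.0001
```

```bash
python3 look.py a2
```

```text
6.975 [0.44930755 0.28868544 0.15552762] [ 0.05  0.98 -0.88]
[[-0.264 -0.    -0.964]
 [ 0.964 -0.    -0.264]
 [-0.    -1.     0.   ]]
```

View pics/a2s.png

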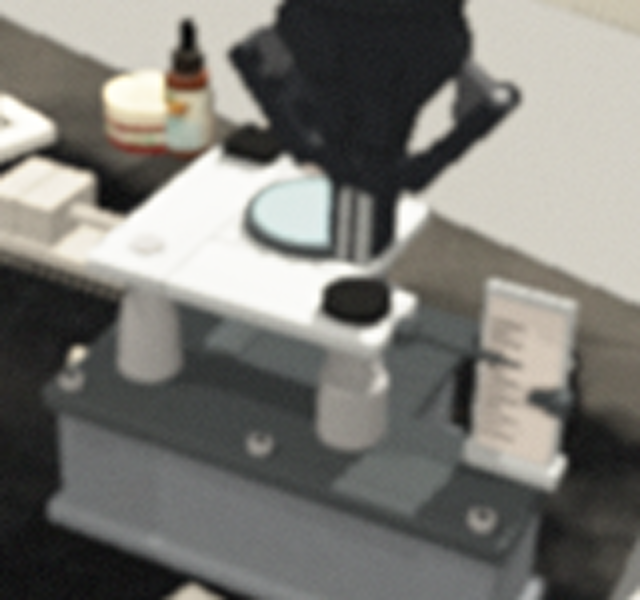

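View pics/a2w.png

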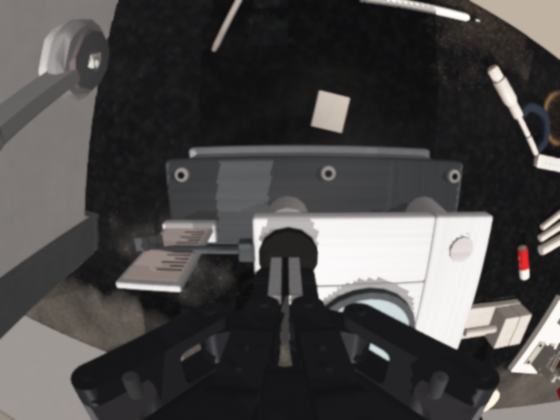

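No contact yet. The scene view shows the fingertip bottom at about (352,261) in the crop, clearly above the pad at (357,297). I'll triangulate the fingertip.

```bash
python3 - <<'E'
from h import *
d=np.load('a2.npz'); w=arm.get_calibration('wrist'); c=arm.get_calibration('scene'); w['xyz']=d['xyz'];w['attitude']=d['att']
def tri(r1,r2):
    (o1,d1),(o2,d2)=r1,r2
    A=np.c_[d1,-d2]; t=np.linalg.lstsq(A,o2-o1,rcond=None)[0]; p,q=o1+t[0]*d1,o2+t[1]*d2; return (p+q)/2,np.linalg.norm(p-q)
sc=lambda u,v:ray(c,*(np.array([u,v])/4-.5+[220,140]))
print('tcp',d['tcp'],'tip front gap',tri(sc(352,261),ray(w,287,259,True)))
print('pad',tri(sc(357,297),ray(w,289,249,True)))
A=cv2.resize(d['s'][175:225,285:335],None,fx=8,fy=8,interpolation=cv2.INTER_CUBIC)
B=cv2.resize(d['w'][225:305,245:325],None,fx=5,fy=5,interpolation=cv2.INTER_CUBIC)
cv2.imwrite('pics/a2z.png',np.hstack([A,B]).clip(0,255).astype('uint8'))
E
```

```text
tcp [0.44930755 0.28868544 0.15552762] tip front gap (array([0.44024245, 0.2869201 , 0.18062192]), np.float64(0.0024959463066660825))
pad (array([0.44532246, 0.28864167, 0.15879119]), np.float64(0.004683592260345099))
```

View pics/a2z.png

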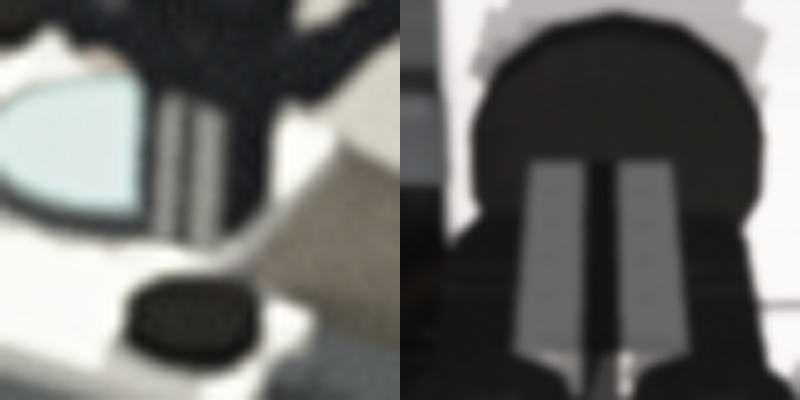

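The tip's front edge triangulates to z ≈ 0.181 with the TCP reading 0.1555, so the real tips sit about 23 mm above the TCP reading. Lateral alignment is good. I'll keep descending in force-checked steps.

{"op": "send_rows", "data": {"commands": [[0, 0.1, 0, 0, 0, 0, 0], [0, 0.2, 0, 0, 0, 0, 0], [0, 0.3, 0, 0, 0, 0, 0], [0, 0.3, 0, 0, 0, 0, 0]]}}

```text
time_s: 7.88
tcp_pos: [0.449, 0.2885, 0.1431]
eef_rot: [-1.07, -1.402, 1.404]
wrist_force: [-1.1, -0.5, 0.3]
gripper_width: -0.0002
```

{"op": "send_rows", "data": {"commands": [[0, 0.05, 0, 0, 0, 0, 0], [0, 0.05, 0, 0, 0, 0, 0]]}}

```text
time_s: 8.12
tcp_pos: [0.4494, 0.2888, 0.1417]
eef_rot: [-1.071, -1.403, 1.403]
wrist_force: [0.6, -0.1, -0.6]
gripper_width: -0.0001
```

{"op": "send_rows", "data": {"commands": [[0, 0.05, 0, 0, 0, 0, 0], [0, 0.05, 0, 0, 0, 0, 0]]}}

```text
time_s: 8.38
tcp_pos: [0.4493, 0.2887, 0.1396]
eef_rot: [-1.071, -1.403, 1.404]
wrist_force: [-0.2, -1.1, 0.7]
gripper_width: -0.0
```

{"op": "send_rows", "data": {"commands": [[0, 0.05, 0, 0, 0, 0, 0], [0, 0.05, 0, 0, 0, 0, 0]]}}

```text
time_s: 8.62
tcp_pos: [0.4493, 0.2887, 0.1375]
eef_rot: [-1.071, -1.403, 1.404]
wrist_force: [-0.5, 0.3, -0.7]
gripper_width: 0.0001
```

{"op": "send_rows", "data": {"commands": [[0, 0.05, 0, 0, 0, 0, 0], [0, 0.05, 0, 0, 0, 0, 0]]}}

```text
time_s: 8.88
tcp_pos: [0.4497, 0.2889, 0.1361]
eef_rot: [-1.071, -1.404, 1.403]
wrist_force: [0.5, -0.7, 1.6]
gripper_width: -0.0001
```

{"op": "send_rows", "data": {"commands": [[0, 0.05, 0, 0, 0, 0, 0], [0, 0.05, 0, 0, 0, 0, 0]]}}

```text
time_s: 9.12
tcp_pos: [0.4498, 0.2887, 0.1342]
eef_rot: [-1.071, -1.404, 1.403]
wrist_force: [0.9, -1.3, 4.2]
gripper_width: -0.0001
```

```bash
python3 look.py a3
```

```text
9.125 [0.44981635 0.28874276 0.134198  ] [ 0.86 -1.35  4.22]
[[-0.264  0.001 -0.964]
 [ 0.964  0.    -0.264]
 [-0.    -1.    -0.001]]
```

View pics/a3s.png

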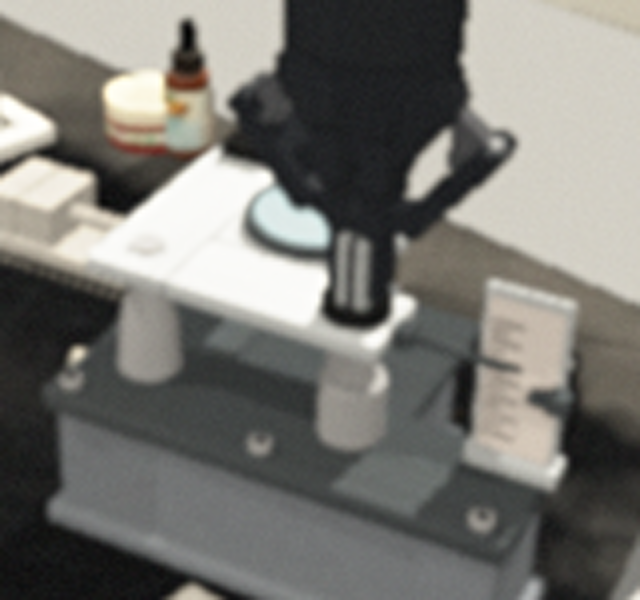

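View pics/a3w.png

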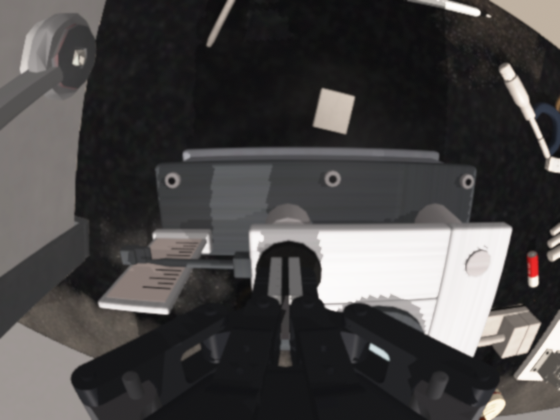

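Contact: 4.2 N at TCP z ≈ 0.134, fingertips centred on the round pad. The pointer has just started moving, with its tip at about (518,369) in the crop. I'll set up a checker that predicts where the tip should appear when it is on the mark.

```bash
cat > chk.py <<'E'
from h import *
import sys
tag,which=sys.argv[1],sys.argv[2]
P=np.array([.4204,.3973,0]);x=np.array([.9646,.2639,0]);y=np.array([-.2639,.9646,0])
c=arm.get_calibration('scene')
def tipat(dr):
    r=.19*np.sqrt(1-(dr/.19)**2)
    return P+(-y if which=='r' else x)*r+np.array([0,0,.145-dr])
rest=np.array([350.2,230.8]) if which=='r' else np.array([301,164.7])
b=rest-proj(c,tipat(0)); o=np.array([338,222]) if which=='r' else np.array([288,156])
for dr in (0,.005,.010,.015,.0173,.02,.0213): print(dr*1e3,((proj(c,tipat(dr))+b-o+.5)*16-.5).round(0))
D=np.load(tag+'.npz')['s'] if which else 0
crop=lambda a:cv2.resize(a[o[1]:o[1]+30,o[0]:o[0]+24],None,fx=16,fy=16,interpolation=cv2.INTER_CUBIC)
im=np.hstack([crop(np.load('sc_avg.npy')[:,:,::-1]),crop(D)]).clip(0,255).astype('uint8')
cv2.imwrite(f'pics/{tag}c.png',im)
E
python3 chk.py a3 r
```

```text
0.0 [203. 148.]
5.0 [198. 186.]
10.0 [192. 223.]
15.0 [184. 260.]
17.3 [181. 276.]
20.0 [176. 296.]
21.3 [174. 305.]
```

View pics/a3c.png

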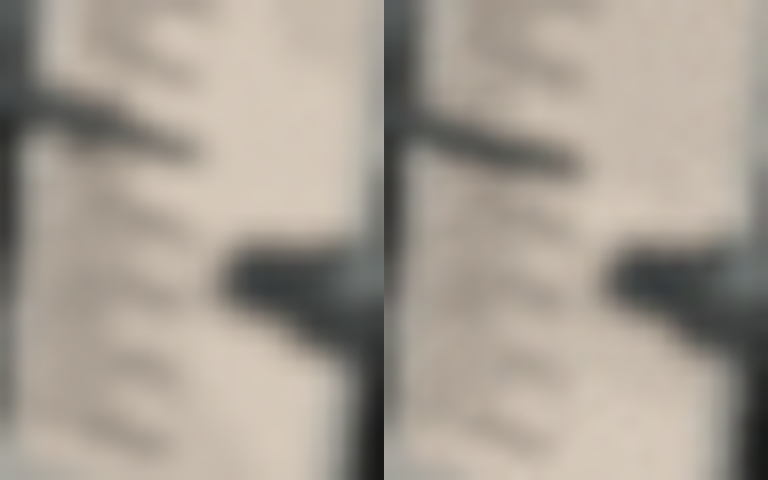

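The pointer has dropped about 2 mm. I'll press about 6 mm further, still short of the mark, and check.

{"op": "send_rows", "data": {"commands": [[0, 0.04, 0, 0, 0, 0, 0], [0, 0.08, 0, 0, 0, 0, 0], [0, 0.12, 0, 0, 0, 0, 0], [0, 0.15, 0, 0, 0, 0, 0], [0, 0.15, 0, 0, 0, 0, 0]]}}

```text
time_s: 10.15
tcp_pos: [0.4499, 0.2885, 0.1282]
eef_rot: [-1.072, -1.404, 1.404]
wrist_force: [0.5, -3.4, 7.4]
gripper_width: -0.0003
```

```bash
python3 look.py a4; python3 chk.py a4 r
```

```text
10.15 [0.44990718 0.28846494 0.12822903] [ 0.54 -3.36  7.41]
[[-0.264  0.001 -0.964]
 [ 0.964 -0.001 -0.264]
 [-0.001 -1.    -0.001]]
0.0 [203. 148.]
5.0 [198. 186.]
10.0 [192. 223.]
15.0 [184. 260.]
17.3 [181. 276.]
20.0 [176. 296.]
21.3 [174. 305.]
```

View pics/a4c.png

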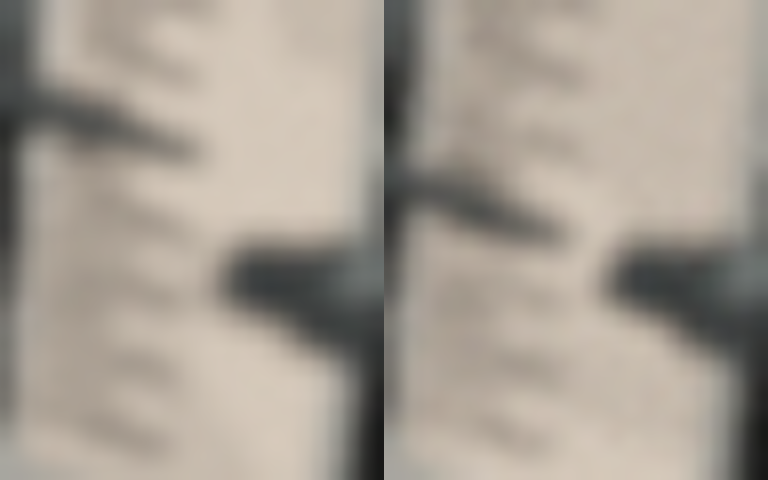

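View pics/a4w.png

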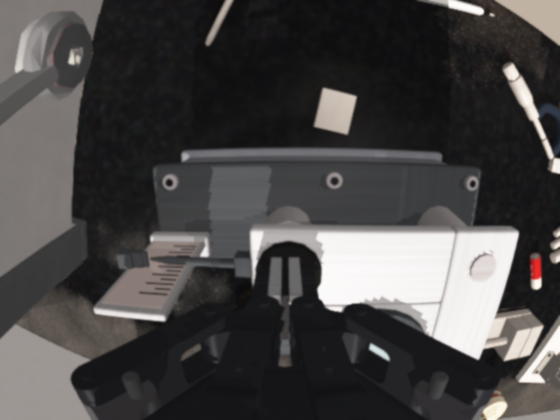

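The tip has dropped about 11.7 mm with roughly 5.6 mm left. The new wrist view has a good baseline against the earlier oblique one, so I'll refine the mark height from that pair.

```bash
python3 - <<'E'
from h import *
d=np.load('a4.npz')
A=cv2.resize(d['w'][235:285,105:175],None,fx=10,fy=10,interpolation=cv2.INTER_CUBIC)
cv2.imwrite('pics/a4wz.png',A.clip(0,255).astype('uint8'))
E
```

```text
(no output)
```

View pics/a4wz.png

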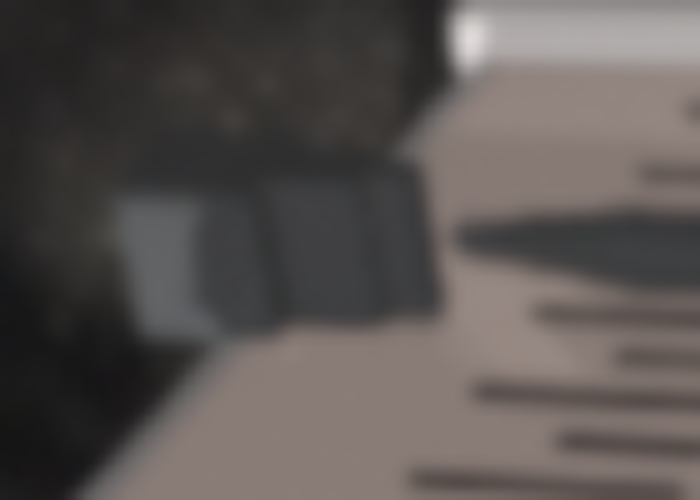

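The zoom shows the whole wedge edge, from (146.4,251.1) at the near end to (148.6,265.8) at the far end, with the tip at (150.4,258.4).

```bash
python3 - <<'E'
from h import *
P=np.array([.4204,.3973,0]);x=np.array([.9646,.2639,0]);y=np.array([-.2639,.9646,0])
m=lambda q:(np.r_[np.dot(q-P,x),np.dot(q-P,y),q[2]]*1000).round(1)
W=lambda a,b,z:P+a*x+b*y+np.array([0,0,z])
def cam(n,xyz,att):
    c=arm.get_calibration(n)
    if xyz is not None:c['xyz']=xyz;c['attitude']=att
    return c
d=np.load('a4.npz');q=np.load('w3c.npy')
c4=cam('wrist',d['xyz'],d['att']);c3=cam('wrist',q[:3],q[3:]);cs=cam('scene',None,None)
def tri(obs):
    A=np.zeros((3,3));b=np.zeros(3)
    for o,dd in obs:
        M=np.eye(3)-np.outer(dd,dd);A+=M;b+=M@o
    return np.linalg.solve(A,b)
T0=W(0,-.19,.145)
b3=np.array([134.8,131])-proj(c3,T0,True); bs=np.array([350.2,230.8])-proj(cs,T0)
for dr in(.0112,.0117,.0122):
    T4=W(0,-.19*np.cos(np.arcsin(dr/.19)),.145-dr); b4=np.array([150.35,258.35])-proj(c4,T4,True)
    print(dr,b4,b3)
    for n,p4,p3,ps in(('near',(146.35,251.05),(135.2,105.6),(351.8,240)),('far',(148.55,265.75),(140.2,117.2),(352.5,237))):
        r4=ray(c4,*(np.array(p4)-b4),True);r3=ray(c3,*(np.array(p3)-b3),True);rs=ray(cs,*(np.array(ps)-bs))
        print(n,'43',m(tri([r4,r3])),'4s',m(tri([r4,rs])),'all',m(tri([r4,r3,rs])))
E
```

```text
0.0112 [1.07391908 1.25754532] [1.6394347  1.76362762]
near 43 [  -2.3 -193.6  129.1] 4s [  -1.3 -194.9  127.7] all [  -0.9 -194.7  127.5]
far 43 [   6.8 -193.5  130.1] 4s [   6.8 -193.6  129.2] all [   6.9 -193.6  129.5]
0.0117 [0.71252459 1.62826119] [1.6394347  1.76362762]
near 43 [  -2.7 -193.1  129.5] 4s [  -1.4 -194.8  127.6] all [  -1.  -194.6  127.5]
far 43 [   6.3 -193.1  130.5] 4s [   6.8 -193.5  129.1] all [   6.8 -193.5  129.5]
0.0122 [0.35049568 1.99728264] [1.6394347  1.76362762]
near 43 [  -3.2 -192.8  129.9] 4s [  -1.5 -194.7  127.5] all [  -1.1 -194.5  127.5]
far 43 [   5.8 -192.7  130.9] 4s [   6.7 -193.4  129. ] all [   6.7 -193.4  129.5]
```

Combining views, the mark is at z ≈ 0.128–0.129 (drop about 16.7 mm), so about 2.8 mm more at the pad.

{"op": "send_rows", "data": {"commands": [[0, 0.03, 0, 0, 0, 0, 0], [0, 0.06, 0, 0, 0, 0, 0], [0, 0.07, 0, 0, 0, 0, 0], [0, 0.07, 0, 0, 0, 0, 0]]}}

```text
time_s: 11.05
tcp_pos: [0.4501, 0.2885, 0.1258]
eef_rot: [-1.072, -1.404, 1.403]
wrist_force: [0.3, -4.1, 8.9]
gripper_width: 0.0001
```

```bash
python3 look.py a5; python3 chk.py a5 r;python3 - <<'E'
from h import *
d=np.load('a5.npz')
A=cv2.resize(d['w'][235:285,105:175],None,fx=10,fy=10,interpolation=cv2.INTER_CUBIC)
cv2.imwrite('pics/a5wz.png',A.clip(0,255).astype('uint8'))
E
```

```text
11.05 [0.45007131 0.28845032 0.12576176] [ 0.35 -4.1   8.93]
[[-0.264  0.001 -0.964]
 [ 0.964 -0.    -0.264]
 [-0.001 -1.    -0.001]]
0.0 [203. 148.]
5.0 [198. 186.]
10.0 [192. 223.]
15.0 [184. 260.]
17.3 [181. 276.]
20.0 [176. 296.]
21.3 [174. 305.]
```

View pics/a5c.png

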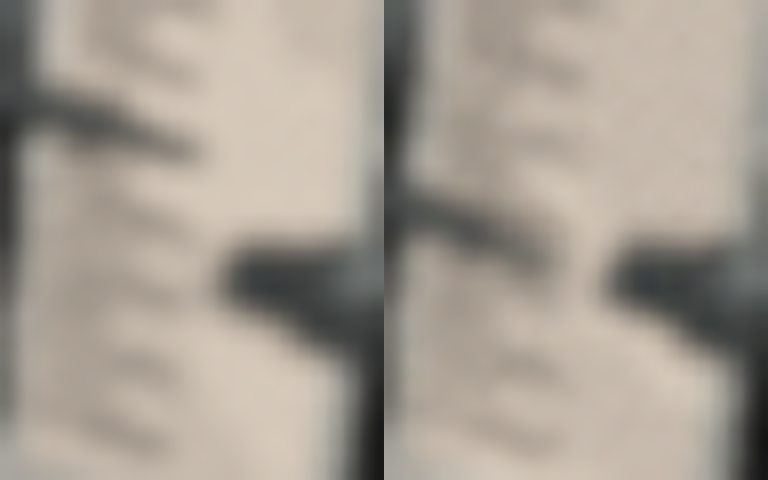

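View pics/a5wz.png

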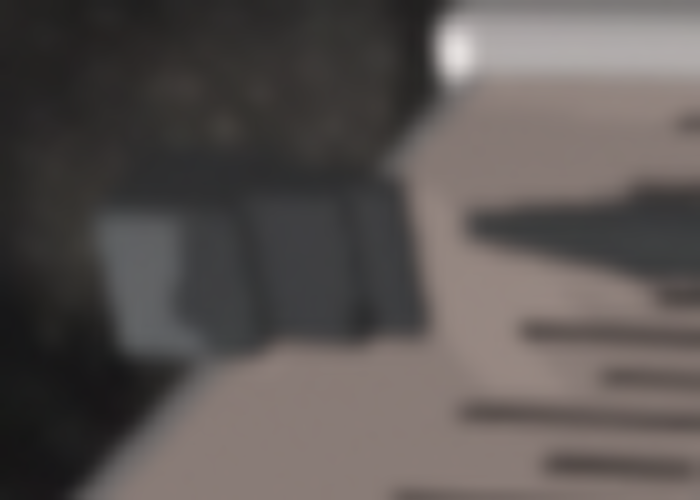

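```bash
cat > fit.py <<'E'
from h import *
from scipy.optimize import least_squares
P=np.array([.4204,.3973,0]);x=np.array([.9646,.2639,0]);y=np.array([-.2639,.9646,0])
W=lambda a,b,z:P+a*x+b*y+np.array([0,0,z])
def cam(xyz,att):
    c=arm.get_calibration('wrist');c['xyz']=xyz;c['attitude']=att;return c
cs=arm.get_calibration('scene');q=np.load('w3c.npy');c3=cam(q[:3],q[3:])
d4=np.load('a4.npz');d5=np.load('a5.npz');c4=cam(d4['xyz'],d4['att']);c5=cam(d5['xyz'],d5['att'])
def res(p,out=False):
    ym,zm,xn,xf,dr4,dr5=p[:6]*1e-3; b=p[6:14].reshape(4,2)
    tip=lambda d:W(0,-np.sqrt(.19**2-d*d),.145-d)
    N,F=W(xn,ym,zm),W(xf,ym,zm)
    r=[]
    def o(cam,f,p,px,bi,s): r.extend((proj(cam,p,f)+b[bi]-px)/s)
    o(c3,True,tip(0),(134.8,131),0,.4);o(c3,True,N,(135.2,105.6),0,.5);o(c3,True,F,(140.2,117.2),0,.5)
    o(c4,True,tip(dr4),(150.35,258.35),1,.4);o(c4,True,N,(146.35,251.05),1,.4);o(c4,True,F,(148.55,265.75),1,.4)
    o(c5,True,tip(dr5),(151.05,256.95),2,.4);o(c5,True,N,(145.05,252.55),2,.4);o(c5,True,F,(147.05,267.75),2,.4)
    s=lambda u,v:np.array([338+(u+.5)/16-.5,222+(v+.5)/16-.5])
    o(cs,False,tip(0),s(203,150),3,.3);o(cs,False,tip(dr4),s(184,238),3,.4);o(cs,False,tip(dr5),s(172,264),3,.5)
    o(cs,False,N,s(228,296),3,.6);o(cs,False,F,s(240,248),3,.6)
    r.extend(p[6:14]/2); r.append((xf-xn-.01)/.0003); r.append((dr5-dr4-.00425)/.0004)
    return np.array(r)
z=least_squares(res,np.r_[-194,128.5,-1,9,11.7,16,np.zeros(8)])
C=np.linalg.inv(z.jac.T@z.jac)
print(z.x.round(2),'sd',np.sqrt(np.diag(C))[:6].round(2),'cost',z.cost)
print('remaining',145-z.x[1]-z.x[5]); print(z.fun.round(1))
E
python3 fit.py
```

```text
[-193.87  128.83   -2.02    7.83   11.05   15.09    1.74    1.87    0.83
    0.93    0.65    1.03    0.69   -0.74] sd [0.44 0.61 0.5  0.52 0.53 0.53] cost 8.580464959873943
remaining 1.075765106121091
[ 0.3  0.3 -1.4  0.4  0.9 -1.  -0.9 -0.5 -0.1 -0.1  0.9  0.5  0.6 -0.2
 -1.2  0.2  0.5 -0.1 -0.6  0.5  0.5 -0.5  1.2  0.1 -1.6 -0.2  0.5 -0.
  0.9  0.9  0.4  0.5  0.3  0.5  0.3 -0.4 -0.5 -0.5]
```

The joint fit over all views gives the mark drop as 16.2 mm, the current drop as 15.1 mm, and 1.1 mm still to go. I'll add 0.7 mm and hold for a bit over a second.

{"op": "send_rows", "data": {"commands": [[0, 0.018, 0, 0, 0, 0, 0], [0, 0.018, 0, 0, 0, 0, 0], [0, 0.018, 0, 0, 0, 0, 0]]}}

```text
time_s: 11.82
tcp_pos: [0.4501, 0.2885, 0.1251]
eef_rot: [-1.072, -1.404, 1.403]
wrist_force: [0.0, -4.7, 8.3]
gripper_width: -0.0002
```

```bash
python3 look.py a6; python3 chk.py a6 r >/dev/null;python3 - <<'E'
from h import *
d=np.load('a6.npz')
A=cv2.resize(d['w'][235:285,105:175],None,fx=10,fy=10,interpolation=cv2.INTER_CUBIC)
cv2.imwrite('pics/a6wz.png',A.clip(0,255).astype('uint8'))
E
```

```text
11.825 [0.45009778 0.28846815 0.12513692] [ 0.05 -4.73  8.3 ]
[[-0.264  0.001 -0.964]
 [ 0.964 -0.    -0.264]
 [-0.001 -1.    -0.001]]
```

View pics/a6c.png

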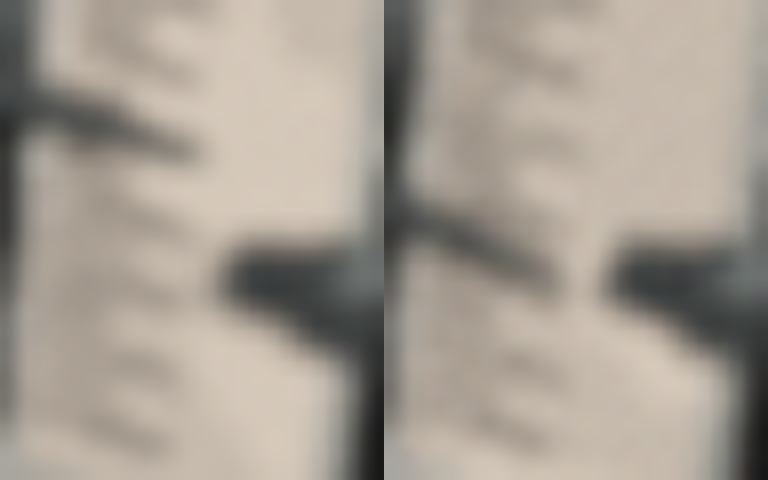

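View pics/a6wz.png

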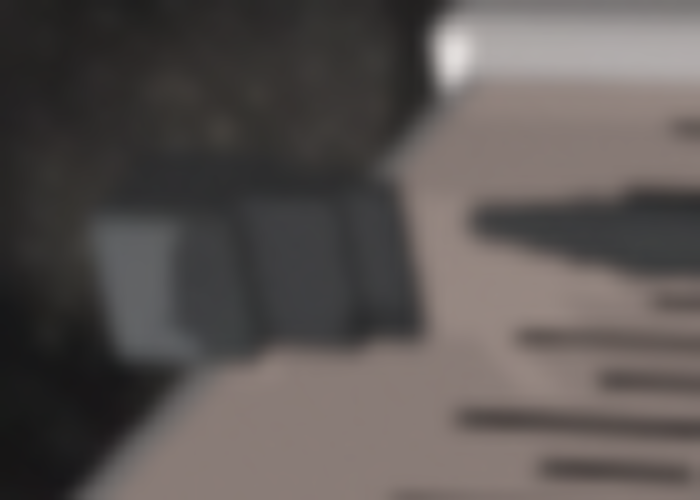

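The scene view has the tip at about row 283 against an expected 276–280, and the TCP reading gives about 16.5–17 mm. All of that puts the pointer level with the mark within about 1 mm, so I'll hold here.

{"op": "send_rows", "data": {"commands": [[0, 0, 0, 0, 0, 0, 0], [0, 0, 0, 0, 0, 0, 0], [0, 0, 0, 0, 0, 0, 0], [0, 0, 0, 0, 0, 0, 0], [0, 0, 0, 0, 0, 0, 0], [0, 0, 0, 0, 0, 0, 0], [0, 0, 0, 0, 0, 0, 0], [0, 0, 0, 0, 0, 0, 0]]}}

```text
time_s: 13.22
tcp_pos: [0.4501, 0.2885, 0.1252]
eef_rot: [-1.072, -1.404, 1.403]
wrist_force: [-0.9, -3.9, 8.4]
gripper_width: -0.0001
```

{"op": "send_rows", "data": {"commands": [[0, -0.08, 0, 0, 0, 0, 0], [0, -0.16, 0, 0, 0, 0, 0], [0, -0.24, 0, 0, 0, 0, 0], [0, -0.4, 0, 0, 0, 0, 0], [0, -0.8, 0, 0, 0, 0, 0], [0, -1.2, 0, 0, 0, 0, 0], [0, -1.6, 0, 0, 0, 0, 0], [0, -1.6, 0, 0, 0, 0, 0]]}}

```text
time_s: 14.22
tcp_pos: [0.4508, 0.2896, 0.1907]
eef_rot: [-1.072, -1.407, 1.4]
wrist_force: [-0.4, 0.5, 0.3]
gripper_width: 0.0
```

```bash
python3 look.py a7; python3 chk.py a7 r >/dev/null
```

```text
14.225 [0.45079198 0.28960476 0.19069377] [-0.38  0.5   0.33]
[[-0.264  0.004 -0.964]
 [ 0.964  0.002 -0.264]
 [ 0.001 -1.    -0.004]]
```

View pics/a7c.png

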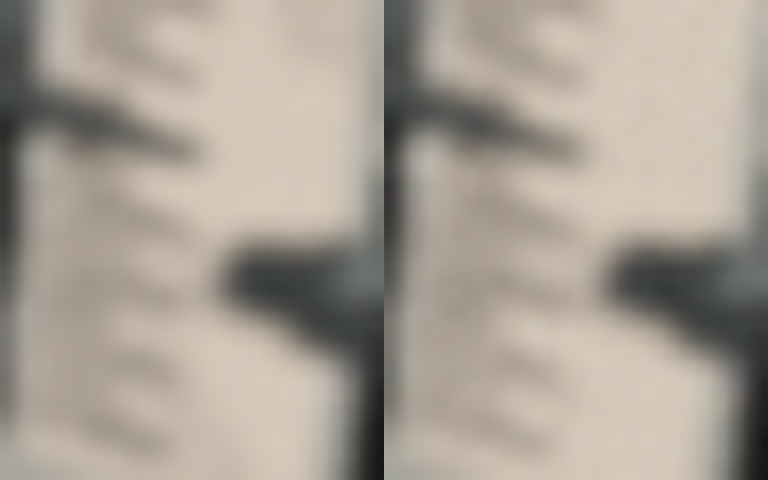

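The round corner is fully back: the tip is at the same pixels as in the rest picture. Next is the square pad. I'm yawing 90° so the wrist camera looks across its pointer, in the same geometry as before.

{"op": "send_rows", "data": {"commands": [[0.28, 0, -0.28, 0, 1, 0, 0], [0.56, 0, -0.56, 0, 2, 0, 0], [0.84, 0, -0.83, 0, 3, 0, 0], [1.12, 0, -1.11, 0, 4, 0, 0], [1.4, 0, -1.39, 0, 5, 0, 0], [1.7, 0, -1.7, 0, 6, 0, 0], [2.0, 0, -2.0, 0, 7, 0, 0], [2.4, 0, -2.4, 0, 8, 0, 0], [2.8, 0, -2.78, 0, 9, 0, 0], [2.8, 0, -2.78, 0, 9, 0, 0]]}}

```text
time_s: 15.88
tcp_pos: [0.5273, 0.427, 0.1874]
eef_rot: [-1.561, -0.211, 0.212]
wrist_force: [-0.3, -0.6, 0.2]
gripper_width: -0.0003
```

{"op": "send_rows", "data": {"commands": [[0, 0.3, 0, 0, 0, 0, 0], [0, 0.6, 0, 0, 0, 0, 0], [0, 0.6, 0, 0, 0, 0, 0], [0, 0.6, 0, 0, 0, 0, 0]]}}

```text
time_s: 16.38
tcp_pos: [0.5269, 0.4258, 0.164]
eef_rot: [-1.561, -0.21, 0.21]
wrist_force: [-0.2, 0.2, -0.8]
gripper_width: -0.0002
```

```bash
python3 look.py b1; python3 - <<'E'
from h import *
d=np.load('b1.npz'); w=arm.get_calibration('wrist'); w['xyz']=d['xyz'];w['attitude']=d['att']
print(arm.get_state()['joint_positions'].round(2), 'pad px',proj(w,[.5265,.4263,.158],True))
E
```

```text
16.375 [0.52692872 0.4257794  0.16404367] [-0.15  0.18 -0.75]
[[ 0.964 -0.    -0.264]
 [ 0.264 -0.     0.964]
 [-0.    -1.    -0.   ]]
[0.64 0.3  1.65 0.   1.2  0.38] pad px [283.7711528  250.94188844]
```

View pics/b1w.png

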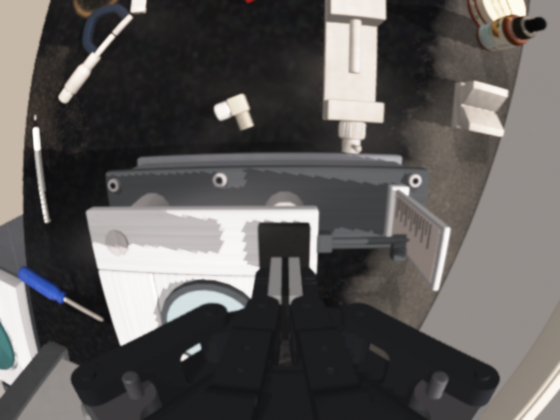

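View pics/b1s.png

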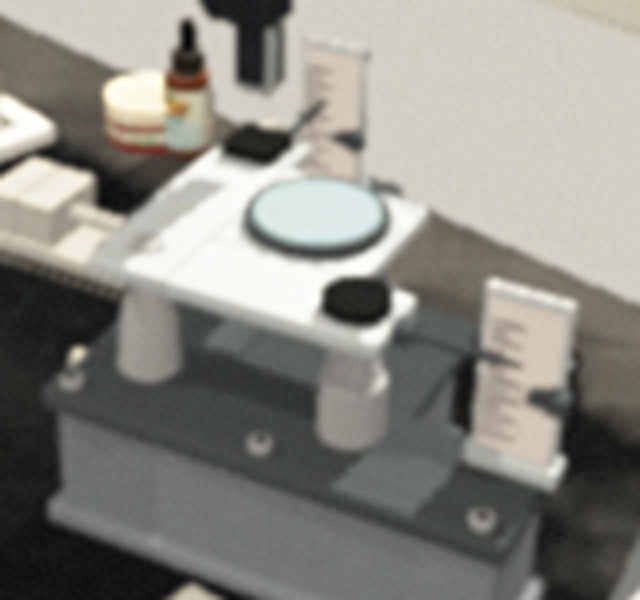

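The fingers are over the square pad at (285,247) in the wrist view, which also shows its pointer at (385,241) and the wedge at (400,248). The scene view has the scale clear. I'll zoom the rest view for the mark geometry, then descend.

```bash
python3 - <<'E'
from h import *
d=np.load('b1.npz')
A=cv2.resize(d['w'][215:275,365:435],None,fx=10,fy=10,interpolation=cv2.INTER_CUBIC)
cv2.imwrite('pics/b1wz.png',A.clip(0,255).astype('uint8'))
E
```

```text
(no output)
```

View pics/b1wz.png

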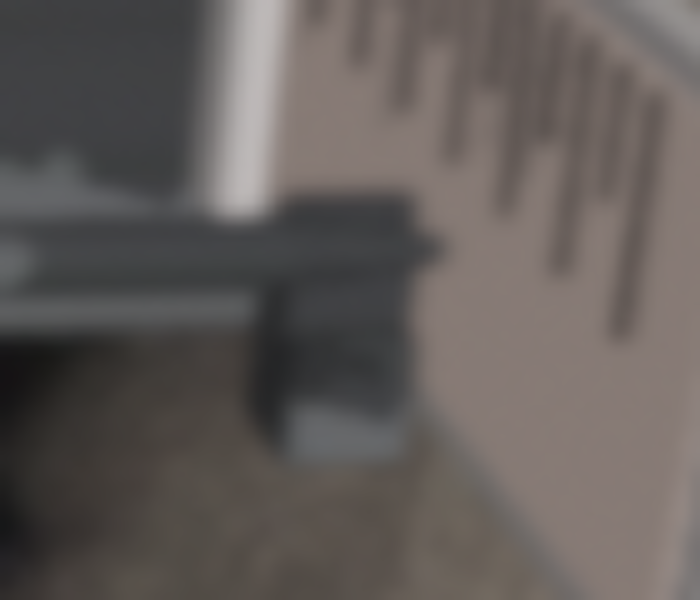

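{"op": "send_rows", "data": {"commands": [[0, 0.15, 0, 0, 0, 0, 0], [0, 0.3, 0, 0, 0, 0, 0], [0, 0.45, 0, 0, 0, 0, 0], [0, 0.55, 0, 0, 0, 0, 0], [0, 0.62, 0, 0, 0, 0, 0], [0, 0.62, 0, 0, 0, 0, 0], [0, 0.62, 0, 0, 0, 0, 0]]}}

```text
time_s: 17.65
tcp_pos: [0.5273, 0.4263, 0.1397]
eef_rot: [-1.56, -0.21, 0.21]
wrist_force: [0.3, 1.1, 0.2]
gripper_width: 0.0002
```

The rest zoom shows the wedge edge from about (392.3,234.5) to (405.7,234.0) and the tip at (408.3,239.3). I'm pressing on, short of the mark.

{"op": "send_rows", "data": {"commands": [[0, 0.06, 0, 0, 0, 0, 0], [0, 0.12, 0, 0, 0, 0, 0], [0, 0.18, 0, 0, 0, 0, 0], [0, 0.24, 0, 0, 0, 0, 0], [0, 0.32, 0, 0, 0, 0, 0], [0, 0.32, 0, 0, 0, 0, 0]]}}

```text
time_s: 18.4
tcp_pos: [0.528, 0.4268, 0.1282]
eef_rot: [-1.559, -0.212, 0.208]
wrist_force: [-0.7, 0.0, 7.8]
gripper_width: 0.0002
```

```bash
python3 look.py b2; python3 chk.py b2 s;python3 - <<'E'
from h import *
d=np.load('b2.npz')
A=cv2.resize(d['w'][225:285,365:435],None,fx=10,fy=10,interpolation=cv2.INTER_CUBIC)
cv2.imwrite('pics/b2wz.png',A.clip(0,255).astype('uint8'))
E
```

```text
18.4 [0.52800142 0.42676047 0.12816848] [-0.66  0.02  7.79]
[[ 0.964  0.002 -0.264]
 [ 0.264  0.001  0.964]
 [ 0.002 -1.     0.001]]
0.0 [216. 147.]
5.0 [214. 179.]
10.0 [212. 212.]
15.0 [210. 245.]
17.3 [209. 260.]
20.0 [207. 278.]
21.3 [207. 286.]
```

View pics/b2c.png

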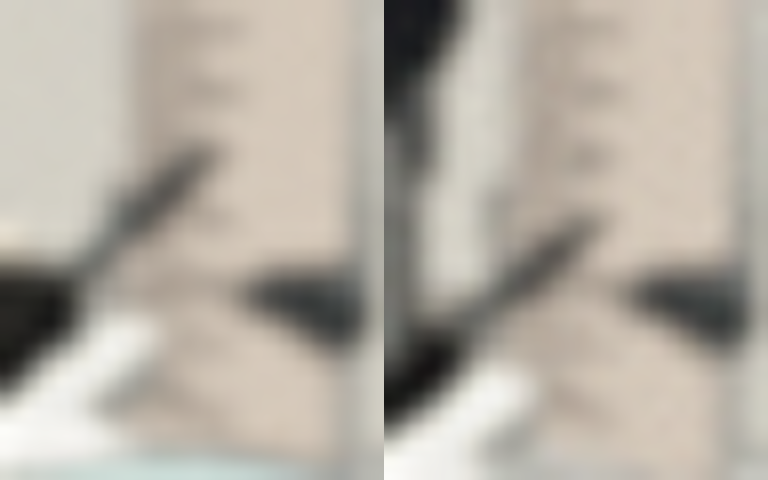

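View pics/b2wz.png

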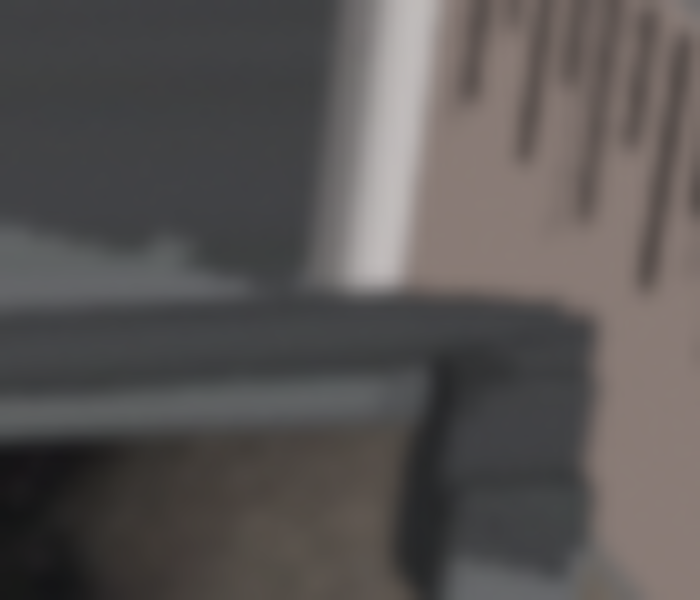

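View pics/b2s.png

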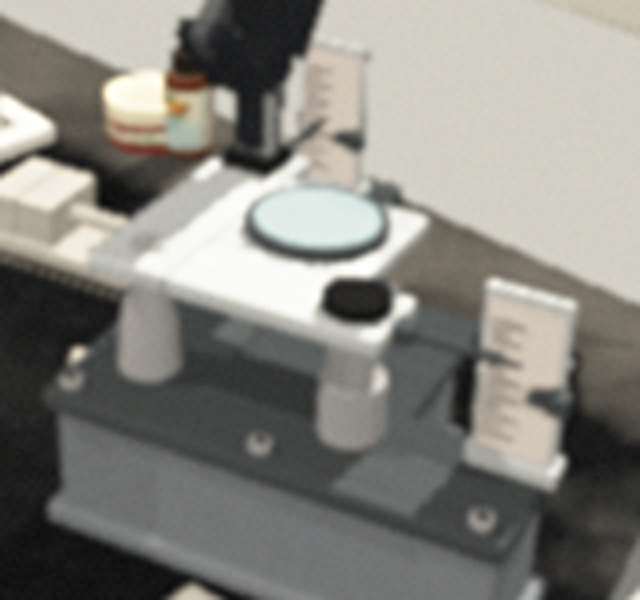

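The pointer is about 11 mm down and the mark's edge is roughly 9 mm further. I'll run the same joint fit for the square mark.

```bash
cat > fit2.py <<'E'
from h import *
from scipy.optimize import least_squares
P=np.array([.4204,.3973,0]);x=np.array([.9646,.2639,0]);y=np.array([-.2639,.9646,0])
W=lambda a,b,z:P+a*x+b*y+np.array([0,0,z])
def cam(xyz,att):
    c=arm.get_calibration('wrist');c['xyz']=xyz;c['attitude']=att;return c
cs=arm.get_calibration('scene');q=np.load('w3c.npy');c3=cam(q[:3],q[3:]);ct=arm.get_calibration('top')
d=np.load('b1.npz');c1=cam(d['xyz'],d['att'])
def res(p):
    ym,zm,xn,xf,dr=p[:5]*1e-3; b=p[5:13].reshape(4,2)
    tip=lambda d:W(np.sqrt(.19**2-d*d),0,.145-d)
    N,F=W(xn,ym,zm),W(xf,ym,zm); r=[]
    def o(cam,f,p,px,bi,s): r.extend((proj(cam,p,f)+b[bi]-px)/s)
    o(c3,True,tip(0),(391.2,239),0,.4);o(c3,True,N,(384.75,219.8),0,.5)
    o(c1,True,tip(0),(408.25,239.35),1,.4);o(c1,True,N,(392.35,234.55),1,.5);o(c1,True,F,(405.75,234.05),1,.5)
    s=lambda u,v:np.array([288+(u+.5)/16-.5,156+(v+.5)/16-.5])
    o(cs,False,tip(0),s(212,150),3,.3);o(cs,False,tip(dr),s(206,220),3,.4)
    o(cs,False,N,s(240,291),3,.5);o(cs,False,F,s(268,270),3,.9)
    t=lambda u,v:np.array([215+(u+.5)/10-.5,110+(v+.5)/10-.5])
    o(ct,False,tip(0),t(221,204),2,.6);o(ct,False,N,t(262,232),2,.6);o(ct,False,F,t(245,185),2,.6)
    r.extend(p[5:13]/2); r.append((xf-xn-.01)/.0003)
    return np.array(r)
z=least_squares(res,np.r_[-5,124,189,199,11,np.zeros(8)])
C=np.linalg.inv(z.jac.T@z.jac)
print(z.x.round(2),'sd',np.sqrt(np.diag(C))[:5].round(2),'cost',z.cost)
print('drop',145-z.x[1],'remaining',145-z.x[1]-z.x[4]); print(z.fun.round(1))
E
python3 fit2.py
```

```text
[-5.2000e+00  1.2416e+02  1.8688e+02  1.9686e+02  1.1180e+01  6.0000e-01
  3.7000e-01 -9.2000e-01 -1.4500e+00 -1.6000e-01  9.0000e-02  2.2000e-01
 -2.7000e-01] sd [0.35 0.62 0.47 0.47 1.15] cost 4.987905277511077
drop 20.836786052567263 remaining 9.657918033021772
[-0.6  0.3  0.7 -0.4 -0.7 -0.5  0.9  0.1  0.1  0.7  0.3 -0.5  0.6  0.
 -1.1  0.9 -0.3 -0.  -0.7 -1.   0.3  1.1  0.4 -0.1  0.3  0.2 -0.5 -0.7
 -0.1  0.   0.1 -0.1 -0.1]
```

The square mark's drop is about 20.8 mm, with about 9.6 mm to go (5.6 mm at the pad). I'll press about 4.5 mm and check.

{"op": "send_rows", "data": {"commands": [[0, 0.04, 0, 0, 0, 0, 0], [0, 0.08, 0, 0, 0, 0, 0], [0, 0.115, 0, 0, 0, 0, 0], [0, 0.115, 0, 0, 0, 0, 0], [0, 0.115, 0, 0, 0, 0, 0]]}}

```text
time_s: 19.42
tcp_pos: [0.5281, 0.4269, 0.1243]
eef_rot: [-1.559, -0.212, 0.208]
wrist_force: [-1.4, -1.2, 8.8]
gripper_width: -0.0001
```

```bash
python3 look.py b3; python3 chk.py b3 s>/dev/null;python3 - <<'E'
from h import *
d=np.load('b3.npz')
A=cv2.resize(d['w'][225:285,365:435],None,fx=10,fy=10,interpolation=cv2.INTER_CUBIC)
cv2.imwrite('pics/b3wz.png',A.clip(0,255).astype('uint8'))
E
```

```text
19.425 [0.52809684 0.42688864 0.12434402] [-1.35 -1.16  8.82]
[[ 0.964  0.002 -0.264]
 [ 0.264  0.002  0.964]
 [ 0.003 -1.     0.001]]
```

View pics/b3c.png

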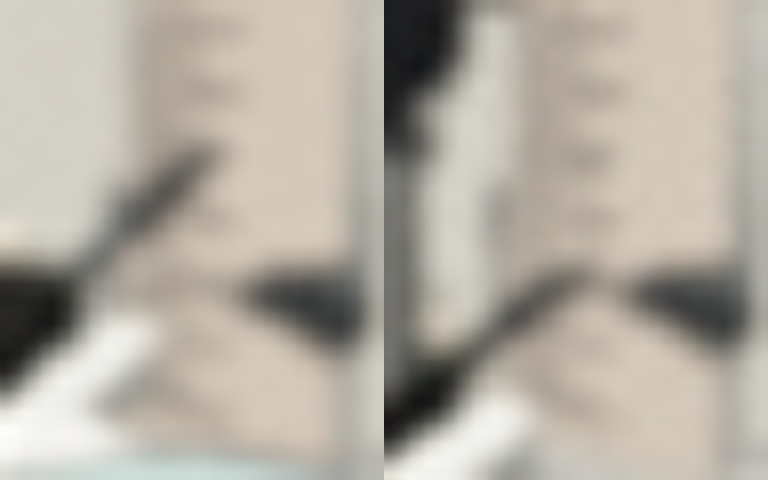

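View pics/b3wz.png

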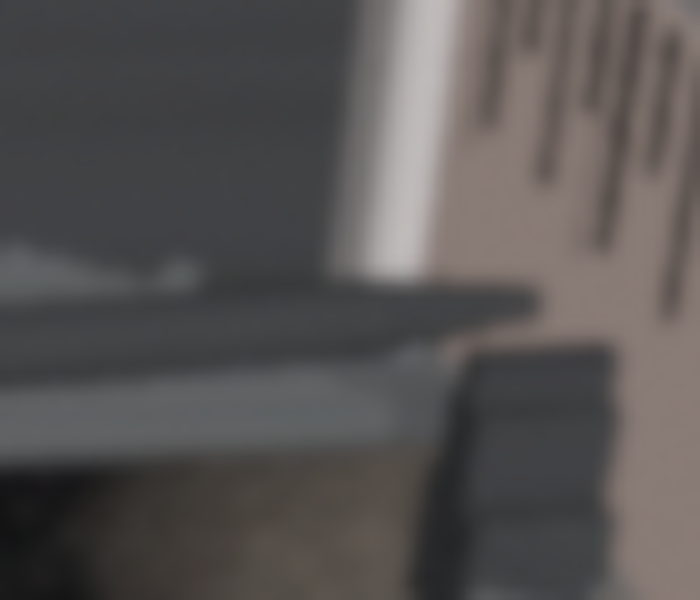

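The wrist view is sharp now, with the tip at (418.6,254.9) and the edge from (411.6,260.3) to (425.6,259.6). I'll add it to the fit.

```bash
sed -e "s#d=np.load('b1.npz')#d3=np.load('b3.npz');c33=cam(d3['xyz'],d3['att']);d=np.load('b1.npz')#" -e "s#ym,zm,xn,xf,dr=p\[:5\]\*1e-3; b=p\[5:13\].reshape(4,2)#ym,zm,xn,xf,dr,dr3=p[:6]*1e-3; b=p[6:16].reshape(5,2)#" -e "s#r.extend(p\[5:13\]/2)#o(c33,True,tip(dr3),(418.55,254.85),4,.4);o(c33,True,N,(411.55,260.25),4,.4);o(c33,True,F,(425.55,259.55),4,.4);o(cs,False,tip(dr3),s(206,273),3,.6);r.extend(p[6:16]/2)#" -e "s#199,11,np.zeros(8)#199,11,18,np.zeros(10)#" -e "s#\[:5\].round#[:6].round#" -e "s#145-z.x\[1\]-z.x\[4\]#145-z.x[1]-z.x[5]#" fit2.py > fit3.py; python3 fit3.py
```

```text
[-5.1600e+00  1.2409e+02  1.8684e+02  1.9663e+02  1.0940e+01  1.7340e+01
  5.8000e-01  4.0000e-01 -8.1000e-01 -1.4000e+00 -1.6000e-01  4.0000e-02
  2.2000e-01 -1.7000e-01  3.2000e-01 -1.7600e+00] sd [0.31 0.6  0.37 0.39 1.14 0.61] cost 7.169633135693983
drop 20.906746870798102 remaining 3.5636408936650454
[-0.7  0.4  0.8 -0.5 -0.4 -0.3  1.   0.  -0.3  0.6  0.3 -0.2  0.6  0.
 -1.1  1.1 -0.4  0.2 -0.7 -1.1  0.3  1.1  0.5  0.  -0.4 -0.  -0.6  0.1
  0.9  0.1  0.1 -1.1  0.3  0.2 -0.4 -0.7 -0.1  0.   0.1 -0.1  0.2 -0.9
 -0.7]
```

{"op": "send_rows", "data": {"commands": [[0, 0.02, 0, 0, 0, 0, 0], [0, 0.04, 0, 0, 0, 0, 0], [0, 0.04, 0, 0, 0, 0, 0], [0, 0.04, 0, 0, 0, 0, 0]]}}

```text
time_s: 20.32
tcp_pos: [0.5281, 0.4269, 0.1229]
eef_rot: [-1.559, -0.212, 0.208]
wrist_force: [-0.5, -0.8, 10.2]
gripper_width: 0.0004
```

```bash
python3 look.py b4; python3 chk.py b4 s>/dev/null;python3 - <<'E'
from h import *
d=np.load('b4.npz')
A=cv2.resize(d['w'][225:285,365:435],None,fx=10,fy=10,interpolation=cv2.INTER_CUBIC)
cv2.imwrite('pics/b4wz.png',A.clip(0,255).astype('uint8'))
E
```

```text
20.325 [0.52805758 0.42691857 0.12293563] [-0.54 -0.84 10.25]
[[ 0.964  0.002 -0.264]
 [ 0.264  0.002  0.964]
 [ 0.003 -1.     0.001]]
```

View pics/b4c.png

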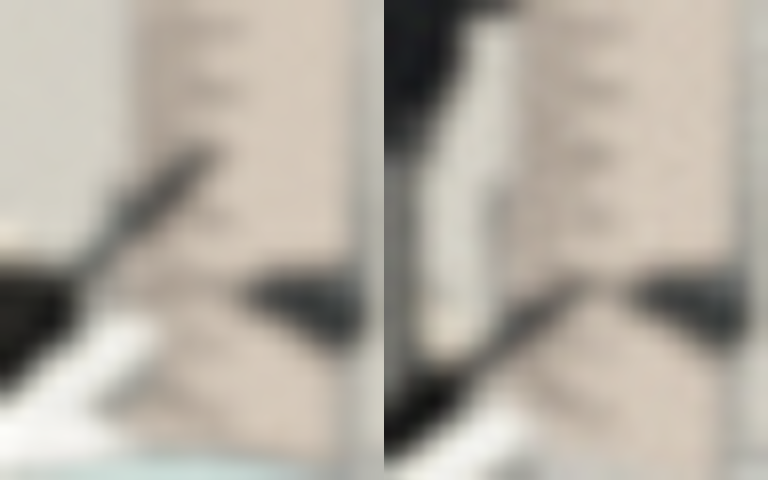

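View pics/b4wz.png

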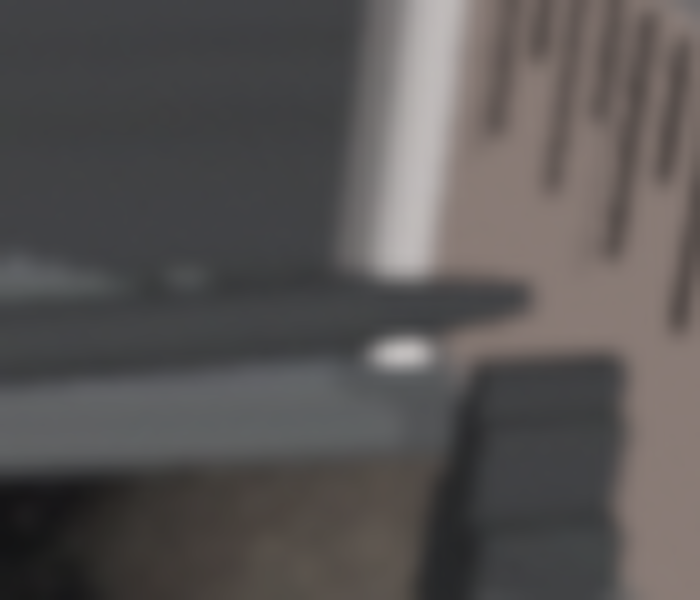

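```bash
cat > ed.py <<'E'
s=open('fit3.py').read()
s=s.replace("d=np.load('b1.npz')","d4=np.load('b4.npz');c44=cam(d4['xyz'],d4['att']);d=np.load('b1.npz')")
s=s.replace("dr,dr3=p[:6]*1e-3; b=p[6:16].reshape(5,2)","dr,dr3,dr4=p[:7]*1e-3; b=p[7:19].reshape(6,2)")
s=s.replace("r.extend(p[6:16]/2)","o(c44,True,tip(dr4),(417.55,254.25),5,.4);o(c44,True,N,(412.55,261.25),5,.4);o(c44,True,F,(426.55,260.25),5,.4);o(cs,False,tip(dr4),s(203,284),3,.6);r.append((dr4-dr3-.00235)/.0003);r.append((dr3-dr-.0064)/.0004);r.extend(p[7:19]/2)")
s=s.replace("11,18,np.zeros(10)","11,18,20,np.zeros(12)").replace("[:6].round","[:7].round").replace("z.x[5]","z.x[6]")
open('fit4.py','w').write(s)
E
python3 ed.py; python3 fit4.py
```

```text
[-5.1100e+00  1.2399e+02  1.8692e+02  1.9661e+02  1.0970e+01  1.7390e+01
  1.9730e+01  5.8000e-01  4.2000e-01 -8.1000e-01 -1.3400e+00 -1.4000e-01
  3.0000e-02  2.1000e-01 -1.4000e-01  3.4000e-01 -1.6500e+00  4.6000e-01
 -1.7900e+00] sd [0.3  0.59 0.34 0.36 0.6  0.51 0.52] cost 8.618808431041879
drop 21.00852773993583 remaining 1.2831783283222578
[-0.7  0.4  0.8 -0.6 -0.4 -0.2  1.1 -0.1 -0.5  0.5  0.3 -0.1  0.6  0.1
 -1.2  1.2 -0.5  0.3 -0.7 -1.1  0.3  1.1  0.4  0.1 -0.4  0.2 -0.3 -0.1
  0.8  0.   0.1 -1.  -0.1 -0.2 -0.6 -0.2  0.6  0.6  0.2 -0.6 -0.   0.
  0.3  0.2 -0.4 -0.7 -0.1  0.   0.1 -0.1  0.2 -0.8  0.2 -0.9 -1. ]
```

About 1 mm remains. I'll add a final 0.6 mm and hold for over a second.

{"op": "send_rows", "data": {"commands": [[0, 0.015, 0, 0, 0, 0, 0], [0, 0.015, 0, 0, 0, 0, 0], [0, 0.015, 0, 0, 0, 0, 0], [0, 0.015, 0, 0, 0, 0, 0]]}}

```text
time_s: 21.22
tcp_pos: [0.5281, 0.427, 0.1224]
eef_rot: [-1.559, -0.212, 0.208]
wrist_force: [-2.1, -1.2, 9.4]
gripper_width: -0.0002
```

```bash
python3 look.py b5; python3 chk.py b5 s>/dev/null;python3 - <<'E'
from h import *
d=np.load('b5.npz')
A=cv2.resize(d['w'][225:285,365:435],None,fx=10,fy=10,interpolation=cv2.INTER_CUBIC)
cv2.imwrite('pics/b5wz.png',A.clip(0,255).astype('uint8'))
E
```

```text
21.225 [0.52807941 0.42695167 0.12241244] [-2.07 -1.19  9.43]
[[ 0.964  0.002 -0.264]
 [ 0.264  0.002  0.964]
 [ 0.003 -1.     0.001]]
```

View pics/b5c.png

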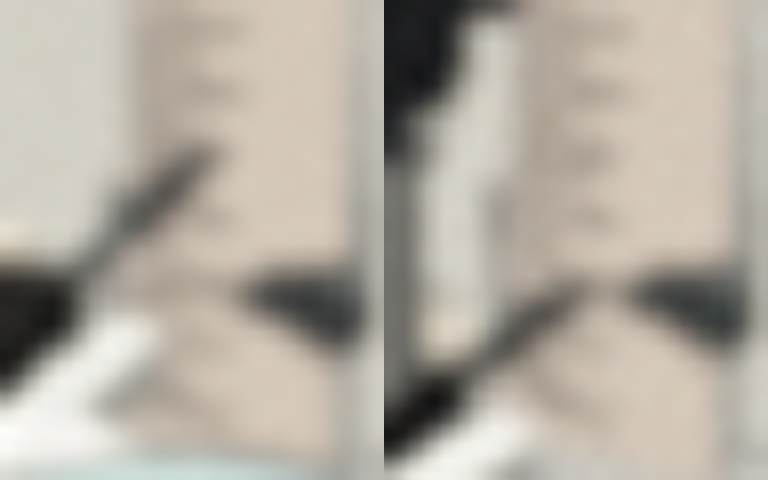

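View pics/b5wz.png

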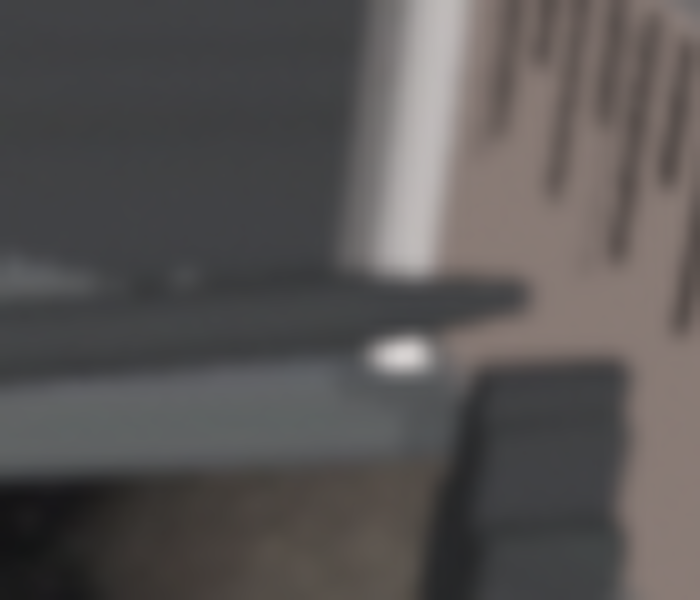

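In the scene view the tip is at about row 284 against an expected 282 on the mark, and the fit gives about 20.6 mm of 21.0. I'll hold here, then release and rise straight up.

{"op": "send_rows", "data": {"commands": [[0, 0, 0, 0, 0, 0, 0], [0, 0, 0, 0, 0, 0, 0], [0, 0, 0, 0, 0, 0, 0], [0, 0, 0, 0, 0, 0, 0], [0, 0, 0, 0, 0, 0, 0], [0, 0, 0, 0, 0, 0, 0], [0, 0, 0, 0, 0, 0, 0], [0, 0, 0, 0, 0, 0, 0]]}}

```text
time_s: 22.62
tcp_pos: [0.5281, 0.427, 0.1224]
eef_rot: [-1.559, -0.212, 0.208]
wrist_force: [-1.3, -1.0, 9.6]
gripper_width: 0.0001
```

{"op": "send_rows", "data": {"commands": [[0, -0.08, 0, 0, 0, 0, 0], [0, -0.16, 0, 0, 0, 0, 0], [0, -0.24, 0, 0, 0, 0, 0], [0, -0.35, 0, 0, 0, 0, 0], [0, -0.7, 0, 0, 0, 0, 0], [0, -1.2, 0, 0, 0, 0, 0], [0, -1.8, 0, 0, 0, 0, 0], [0, -2.5, 0, 0, 0, 0, 0], [0, -3.0, 0, 0, 0, 0, 0], [0, -3.0, 0, 0, 0, 0, 0]]}}

```text
time_s: 23.88
tcp_pos: [0.5283, 0.427, 0.2429]
eef_rot: [-1.558, -0.213, 0.206]
wrist_force: [0.2, -0.2, -0.1]
gripper_width: -0.0
```

```bash
python3 look.py b6; python3 chk.py b6 s>/dev/null; python3 chk.py a7 r >/dev/null; cp b6.npz c6.npz; python3 chk.py c6 r>/dev/null; python3 -c "
import cv2,numpy as np
cv2.imwrite('pics/fin.png',np.hstack([cv2.imread('pics/b6c.png'),cv2.imread('pics/c6c.png')])[::2,::2])"
```

```text
23.875 [0.52828002 0.42704613 0.2428918 ] [ 0.21 -0.22 -0.05]
[[ 0.964  0.004 -0.264]
 [ 0.264  0.003  0.964]
 [ 0.004 -1.     0.002]]
```

View pics/fin.png

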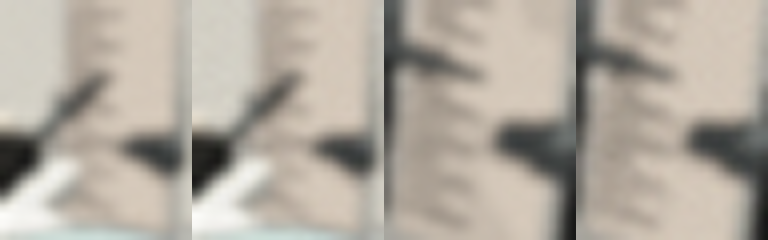

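View pics/b6s.png

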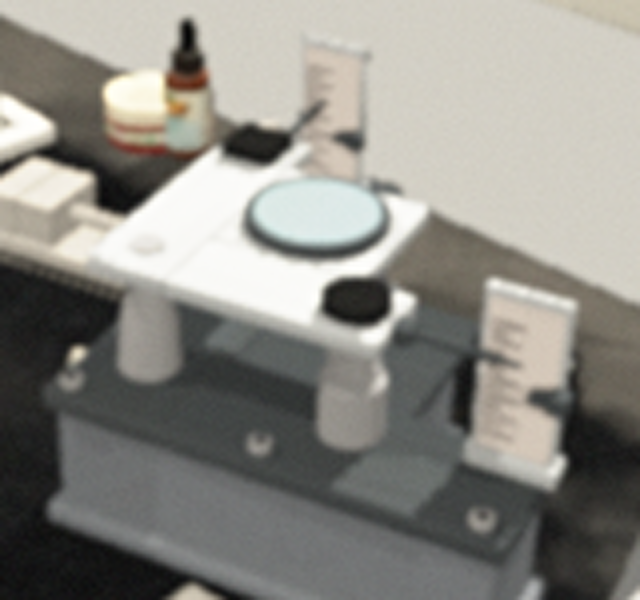

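Both pointers are back at their rest pixels and the marks are unmoved. I'm backing away to the side, clear of the mount, then handing in.

{"op": "send_rows", "data": {"commands": [[-0.5, 0, 0.55, 0, 0, 0, 0], [-1.0, 0, 1.1, 0, 0, 0, 0], [-1.5, 0, 1.7, 0, 0, 0, 0], [-2.0, 0, 2.3, 0, 0, 0, 0], [-2.5, 0, 2.8, 0, 0, 0, 0], [-3.0, 0, 3.4, 0, 0, 0, 0], [-3.0, 0, 3.4, 0, 0, 0, 0], [-3.0, 0, 3.4, 0, 0, 0, 0], [-3.0, 0, 3.4, 0, 0, 0, 0]]}}

```text
time_s: 25.4
tcp_pos: [0.3762, 0.5251, 0.2397]
eef_rot: [-1.561, -0.209, 0.209]
wrist_force: [0.5, -0.2, -0.1]
gripper_width: -0.0001
```

```bash
python3 - <<'E'
from h import *
s=arm.get_state();print(s['time_s'],s['tcp_pos'],abs(s['joint_velocities']).max(),s['wrist_force'])
a=arm.read_camera('top')[:,:,::-1]; b=cv2.imread('pics/top0.png')
D=cv2.absdiff(a,b).max(2)[95:285,200:410]; print('changed px in mount area',(D>60).sum())
cv2.imwrite('pics/endt.png',a)
print(arm.job_done())
E
```

```text
25.4 [0.37624038 0.52508961 0.23969244] 0.004875688046021956 [ 0.49080004 -0.24060795 -0.08880594]
changed px in mount area 116
the job is handed in; nothing more can be done
None
```

View pics/endt.png

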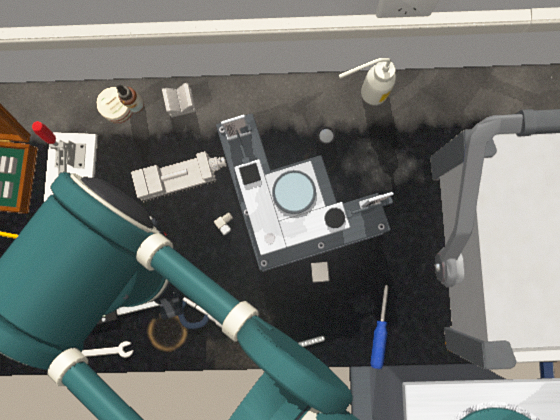

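I pressed the round pad and then the square pad with the shut fingertips until each pointer was level with its mark, as nearly as I could measure. I held each for over a second (about 1.8 s round, 1.9 s square), then let the plate spring back. The job was handed in at about 25 s, with the arm clear of the mount.

**Round pointer:** I estimated its mark at about 16.2 mm below rest. I held it at about 16.5–17.4 mm, with about 8 N on the pad.

**Square pointer:** I estimated its mark at about 21.0 mm below rest. I held it at about 20.6 mm, with about 10 N on the pad.

**Last checks:**
- After release, both pointer tips were back at their rest pixels in the scene view.
- The final top view shows the marks, loupe, gauge block and adapter where they started. A pixel comparison with the first picture still flagged 116 pixels round the mount, which I did not trace.
- The wrist force was near zero and the arm was still.

**Disagreements:**
- The views disagreed by up to about 2 mm on the mark heights. Each level is therefore good to roughly ±1 mm, and the round pointer may have gone up to about 1 mm past its mark.
- The real fingertips were about 23 mm above the reported TCP, so I found contact by force instead.

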